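Build a filter stack in the nest and start its leak test

TASK

Take the white transport plug out of the assembly nest and put it in the steel tray, then build the filter stack squarely between the nest's guide posts: the filter body at the bottom, next every carrier disc that is on the bench, and the cap with its stub upwards on top, each lying flat and fully down on the one below. With the whole stack in, turn the black lock knob on the nest clockwise until it clicks past its detent to its end stop, then twist the spring-return start key on the white console clockwise to its stop, hold it there for about half a second and let it spring back; leave the other things on the bench where they stand.

Things in the scene. Friction and masses are not known exactly. Their poses are not given: they have to be found in the camera images.
- nest: assembly nest, fixed: aluminium plate 110 mm (its x) by 210 mm (its y), 12 mm thick, lying on the bench. Origin: centre of its underside; z up. At its +y end is the pocket (see point nest_pocket), at its -y end the lock knob, on its axis 60 mm from the plate's centre
- nest_pocket (a point): centre of the pocket floor, 12 mm above the bench, 45 mm along the nest's +y; axes as the nest's. Four upright guide posts, 8 mm across, 68 mm high above this floor (top 11 mm tapered), centred at x, y = +-21.6 mm from here, leave 53 mm diagonally for the 50 mm parts. On the +-x and +-y sides are 35 mm gaps for fingers holding a part by its rim: close along the nest's x or y
- plug: white plastic transport plug, loose: disc 44 mm across and 10 mm thick with a gripping stub 22 mm across and 24 mm high on top (34 mm in all), about 50 g. It starts standing in the pocket. Origin: centre of its underside; z up along the stub
- tray: open steel tray, fixed, 120 x 120 mm outside, walls 25 mm high and 4 mm thick, floor 4 mm. Origin: centre of its underside; axes along its sides
- filter_body: loose stainless filter housing body, a grooved solid-looking cylinder 50 mm across, 22 mm high, dark face on top, about 180 g. Origin: centre of its underside; z up
- carrier1: loose plain aluminium filter carrier: flat disc 50 mm across, 12 mm thick, pale membrane disc let into both faces (the same either way up), about 70 g. Origin: the disc's centre. Identical with the other carriers; one to three of them are present in a run
- carrier2: loose plain aluminium filter carrier: flat disc 50 mm across, 12 mm thick, pale membrane disc let into both faces (the same either way up), about 70 g. Origin: the disc's centre. Identical with the other carriers; one to three of them are present in a run
- carrier3: loose plain aluminium filter carrier: flat disc 50 mm across, 12 mm thick, pale membrane disc let into both faces (the same either way up), about 70 g. Origin: the disc's centre. Identical with the other carriers; one to three of them are present in a run
- cap: loose stainless cap: disc 50 mm across and 10 mm thick with a round stub 24 mm across and 20 mm high on top (30 mm in all), about 150 g. Origin: centre of its underside; z up along the stub
- lock_knob (a joint): angle of the lock knob, rad: 0 at the start, grows clockwise seen from above, end stop at 1.0. Free up to 0.35 rad, then a spring plunger resists with up to about 0.15 N m until 0.7 rad; past that it clicks over and the plunger pushes the knob on to near the stop, where it stays
- lock_grip (a point): point on the lock knob's vertical axis at the height to grip, 50 mm above the bench; it turns with the knob, its x axis along the grip bar. The black grip bar is 44 mm long, 12 mm wide, its top 12 mm above this point and its foot 22 mm below it, where there is a round skirt 38 mm across
- start_key (a joint): angle of the start key, rad: 0 at rest, grows clockwise seen from above to a stop at 1.0; a spring (0.12 N m at the stop) turns it back to 0 when it is let go
- key_grip (a point): point on the start key's vertical axis at grip height, 81 mm above the bench; it turns with the key, x along the grip bar. Grey bar 44 mm long, 12 mm wide, its top 12 mm above this point and its foot 22 mm below, on a round skirt 38 mm across. It stands on the console, a fixed white box 120 x 170 mm, top at 45 mm
- reagent: plastic reagent bottle, 52 mm across, 120 mm high; a bystander, loose, to be left alone. Origin: centre of its underside
- beaker: white beaker, 64 mm across, 75 mm high; a bystander, loose, to be left alone. Origin: centre of its underside
- wrench: steel wrench lying flat, 150 mm long; a bystander, loose, to be left alone. Origin: centre of its underside (about the middle of its length)
- ferrule: small steel ferrule, 28 mm across, 30 mm high; a bystander, loose, to be left alone. Origin: centre of its underside
- vial: small jar, 28 mm across, 45 mm high; a bystander, loose, to be left alone. Origin: centre of its underside
- weight: brass cylinder, 32 mm across, 30 mm high; a bystander, loose, to be left alone. Origin: centre of its underside
Mind the look-alikes: they are no part of the job. Leave any brown or yellow look-alike of the carrier3 alone.

How it is judged:
By the outcome, as a careful person would: the job done as asked, in the order asked, and still so for the second after the job is handed in, with the robot touching nothing.
Of carrier1, carrier2, carrier3 only 1 to 3 are there at a start; the rules pass over those that are not, and their reading is None.
At some moment in a run one of filter_body, carrier1, carrier2, carrier3, cap may be knocked a few centimetres aside while the robot is not near it.
It also fails if it takes over 210 s, if anything falls off the work surface, if the arm or the gripper's body presses on something with over 40 N, if the wrist force passes 120 N, or if a joint passes its speed limit or range.

ROBOT

A 6-joint arm with a two-finger parallel gripper is mounted at the origin on the work surface. World frame = base frame: x ahead of the robot, y to its left, z up, the work surface at z = 0. Lengths are in mm, angles in rad, forces in N, time in s.
With the tool pointing down it reaches from about 350 to 875 mm from the base axis. Payload 4.2 kg.
Tool frame: the origin (TCP) lies on the mounting face of the last link; the fingertips stand 173 mm ahead of it and the grasp point (between the pads) lies 155 mm ahead of it; z points along the fingers, y is the line along which they close (so a half turn about z gives the same grasp; the last joint's range is limited). The gripper opens to 85 mm and grips with 20 to 120 N. Pads are 22 mm wide; open, the fingers measure 114 mm over their backs; the gripper's body (76 mm by 85 mm) begins 54 mm behind the grasp point. The pads swing forward as they close: fully open they stand 13 mm farther back than shut.
Start: joints at [-0.858, 0.385, 0.008, 0, -1.194, -0.259], TCP at [274.002, -561.714, 404.712] pointing down, gripper open.
Joint ranges: [-3.14, 3.14], [-1.21, 2.06], [-1.07, 1.41], [-3.16, 2.05], [-2.99, -0.16], [-3.1, 3.1]. Speed limits (rad/s): [2.79, 2.79, 3.14, 3.14, 3.14, 3.14].

INTERFACE

Orientations are given as a unit quaternion [x, y, z, w].
In Python, from bench import arm gives the robot as it stands. The module is installed in compiled form; this text tells all that it offers.
- The arm moves only by the tool move_arm, never from a script. Its arguments are lists of equal length, an entry for each row: "fingers": the finger opening in mm, from 0 to 85.4; "travel": the shift along the tool's x, y, z in mm, a list of three; "dr": the turn, a rotation vector about the tool's x, y, z in rad, a list of three. A call has 1 to 10 rows; each row is the pose to reach, as a shift and turn from the pose commanded when the call began, along the tool's axes at that moment; what a row does not reach only later rows make up. A row lasts 1/10 s, in which the tool goes at most 50 mm and 8.59 degrees, less where a joint would pass 70% of its speed; a pose out of reach is approached as far as the arm can. A call with a gripper value outside its range is refused whole. The fingers move at their own pace and stop on an object; the grip force is fixed at half the most. Time passes only in rows, so rows that repeat a pose let the fingers close. It gives the time, the measured TCP pose, the force, the opening and the grip force at its end, in the units of the state.
- arm.read_state(): the state, without advancing time (a new reading comes with each control period).
- arm.get_image(name): name is "scene" or "top"; returns the picture (480x640x3 uint8, red, green, blue); there is no depth.
- arm.camera_model(name): a dict with "intrinsics" (3x3 intrinsics, pixels), "pose" (4x4, takes a point from camera to world coordinates). Camera axes: x right, y up, looking along -z (the intrinsics and any distortion apply to the point x, -y, -z); pixel columns grow to the right and rows downward; lengths in mm; the calibration is good to about 2 mm. A picture is of the moment at which its call begins. camera_model takes no time and is no camera call.
- arm.job_done(): hands the job in; it is judged then, once.
The state is a dict: "clock": time; "joints": joint angles; "joint_vel": joint speeds; "joint_efforts": joint torques, N m; "position": TCP position; "ee_rot": TCP orientation; "contact_force": force on the tool from outside, world axes, zero at the start; "wrist_torque": the same for the moment, N m; "gripper_width": finger opening in mm; "grasp_force": force on a finger pad.
Only numpy, scipy, OpenCV 4.12 (cv2) and the standard library are available. Lean on these libraries where they do the work, as an engineer would, in place of code of your own. Each camera call takes 0.05 s, during which the arm holds its last target. There are 200 camera calls.

## Working session

There is one attempt and no reset: what is moved stays moved. The work goes in short steps, Python scripts to look and compute and a tool call to move; the robot and the scene stay as the last step left them, time stands still between calls to the robot, and variables do not carry over. Pictures are saved under pics/ and viewed, at most 14 in all, crops included, and the job is handed in when it is done.

Besides the shell and the picture viewer there is one more tool, called after ">>>" as a command line: name --argument value ..., lists and objects as JSON in quotes. move_arm: Moves the arm, as the interface text tells. Its arguments: {"type":"object","properties":{"fingers":{"type":"array","items":{"type":"number"}},"travel":{"type":"array","items":{"type":"array","items":{"type":"number"}}},"dr":{"type":"array","items":{"type":"array","items":{"type":"number"}}}},"required":["fingers","travel","dr"]}

```bash
mkdir -p pics; ls; python3 - <<'E'
from bench import arm
import cv2
s=arm.read_state();print(s)
for n in("scene","top"):
    cv2.imwrite(f"pics/{n}0.png",arm.get_image(n)[:,:,::-1]);print(n,arm.camera_model(n))
E
```

```text
pics
{'clock': 0.0, 'joints': array([-8.58442681e-01,  3.85559789e-01,  6.59908294e-03, -5.06781792e-04,
       -1.19400694e+00, -2.58559634e-01]), 'joint_vel': array([-0.00159878,  0.00090016, -0.00064151, -0.00055106,  0.00227908,
       -0.00046305]), 'joint_efforts': array([-2.75556550e-05, -3.92288661e+01,  1.88400078e+01,  4.18605655e+00,
       -4.57355534e-03,  5.86204706e-06]), 'position': array([ 273.90107761, -561.54723328,  403.60759321]), 'ee_rot': array([-2.24863919e-01,  9.74389544e-01,  1.07011723e-03, -2.98277950e-04]), 'contact_force': array([ 0.17331847, -0.8128189 , -0.8793653 ]), 'wrist_torque': array([-0.03654589,  0.02371405,  0.03759159]), 'grasp_force': 0.0, 'gripper_width': 85.12212838582961}
scene {'intrinsics': array([[448.67761185,   0.        , 324.63518108],
       [  0.        , 448.67761185, 240.62995198],
       [  0.        ,   0.        ,   1.        ]]), 'pose': array([[-1.12524115e-01, -7.27630676e-01,  6.76677119e-01,
         1.29159855e+03],
       [ 9.93646581e-01, -8.08981855e-02,  7.82429309e-02,
         8.61669261e+01],
       [-2.19000561e-03,  6.81182122e-01,  7.32110730e-01,
         8.71481362e+02],
       [ 0.00000000e+00,  0.00000000e+00,  0.00000000e+00,
         1.00000000e+00]])}
top {'intrinsics': array([[487.50090068,   0.        , 315.84447105],
       [  0.        , 487.50090068, 233.41072524],
       [  0.        ,   0.        ,   1.        ]]), 'pose': array([[ 2.07455931e-02,  9.82779482e-01, -1.83614026e-01,
         3.84046284e+02],
       [-9.99680742e-01,  2.30400836e-02,  1.03714924e-02,
         1.82831979e+01],
       [ 1.44233725e-02,  1.83340243e-01,  9.82943702e-01,
         1.04369162e+03],
       [ 0.00000000e+00,  0.00000000e+00,  0.00000000e+00,
         1.00000000e+00]])}
```

View pics/scene0.png

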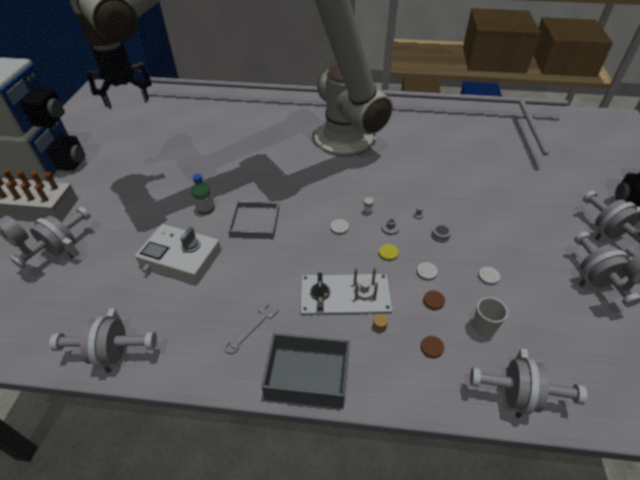

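View pics/top0.png

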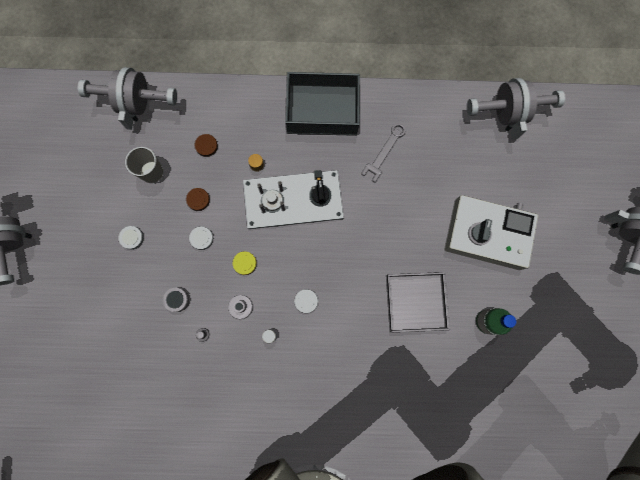

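The top view shows the nest at (294,199), with its pocket on the left. The knob is at (320,195), the steel tray at (417,302) and the console key at (482,232). The white carriers are at (130,237), (201,238) and (306,301), the body at (176,299) and the cap at (240,307). I'll enlarge both views to measure.

```bash
cat > h.py <<'E'
import numpy as np,cv2
from scipy.spatial.transform import Rotation as R
from bench import arm
C={n:arm.camera_model(n) for n in("scene","top")}
def ray(n,u,v):
    K,P=C[n]["intrinsics"],C[n]["pose"]
    d=np.linalg.solve(K,[u,v,1]);return P[:3,3],P[:3,:3]@(d*[1,-1,-1])
def atz(n,u,v,z):
    o,d=ray(n,u,v);return o+d*(z-o[2])/d[2]
def proj(n,p):
    K,P=C[n]["intrinsics"],C[n]["pose"];q=P[:3,:3].T@(np.asarray(p,float)-P[:3,3]);q=K@(q*[1,-1,-1]);return q[:2]/q[2]
def tri(s,t):
    A,b=np.zeros((3,3)),np.zeros(3);L=[]
    for n,p in(("scene",s),("top",t)):
        o,d=ray(n,*p);d=d/np.linalg.norm(d);M=np.eye(3)-np.outer(d,d);A+=M;b+=M@o;L.append((M,o))
    x=np.linalg.solve(A,b);return x,[np.linalg.norm(M@(x-o)) for M,o in L]
def crop(img,x,y,w,h,k,f,grid=20):
    c=cv2.resize(img[y:y+h,x:x+w],None,fx=k,fy=k,interpolation=cv2.INTER_CUBIC)[:,:,::-1].copy()
    for u in range(-(-x//grid)*grid,x+w,grid):cv2.line(c,(int((u-x+.5)*k),0),(int((u-x+.5)*k),7),(0,0,255),1);cv2.putText(c,str(u),(int((u-x)*k),18),0,.35,(0,0,255))
    for v in range(-(-y//grid)*grid,y+h,grid):cv2.line(c,(0,int((v-y+.5)*k)),(7,int((v-y+.5)*k)),(0,0,255),1);cv2.putText(c,str(v),(9,int((v-y+.5)*k)+4),0,.35,(0,0,255))
    cv2.imwrite("pics/"+f,c)
E
python3 - <<'E'
import cv2
from h import crop
t=cv2.imread("pics/top0.png")[:,:,::-1];s=cv2.imread("pics/scene0.png")[:,:,::-1]
crop(t,110,160,240,180,3.33,"t1.png");crop(s,295,180,220,165,3.6,"s1.png")
import numpy as np
# console+tray both views
crop(t,375,180,170,155,2.55*1.8,"t2.png");crop(s,130,195,160,80,5,"s2.png",10)
E
```

```text
(no output)
```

View pics/t1.png

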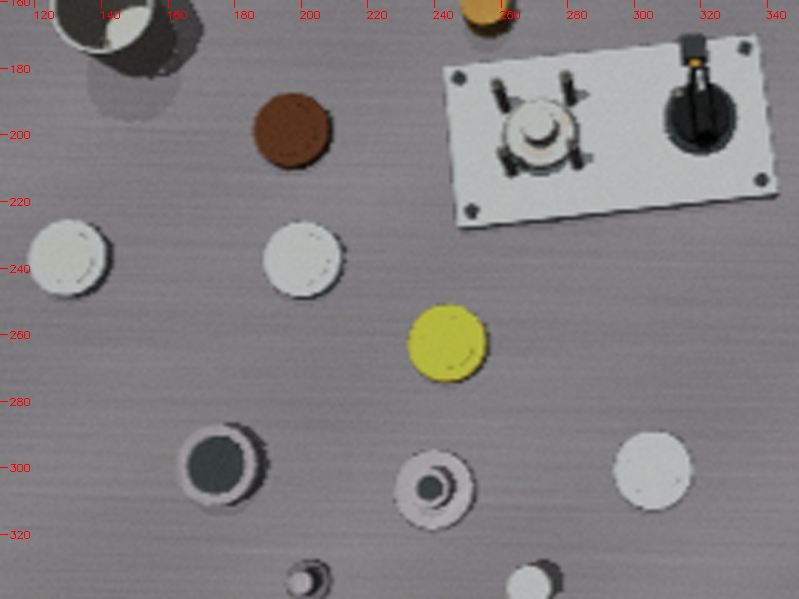

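View pics/s1.png

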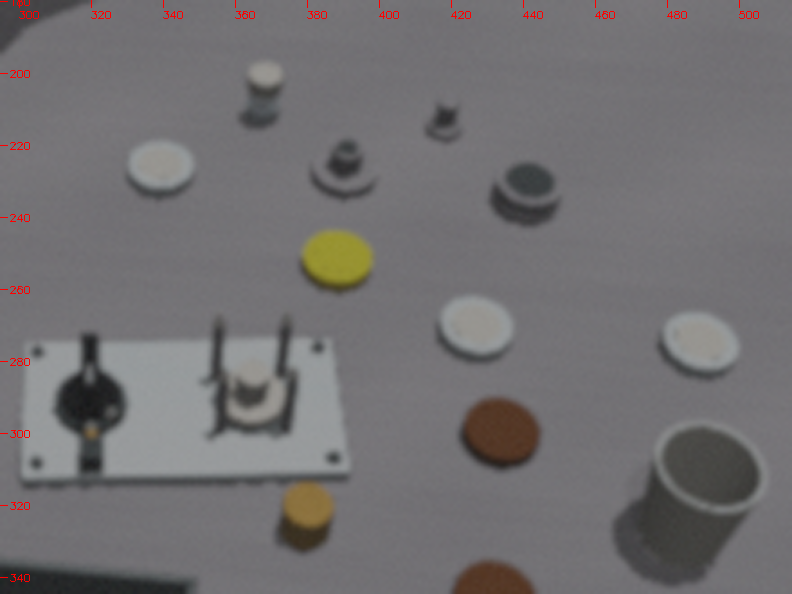

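View pics/s2.png

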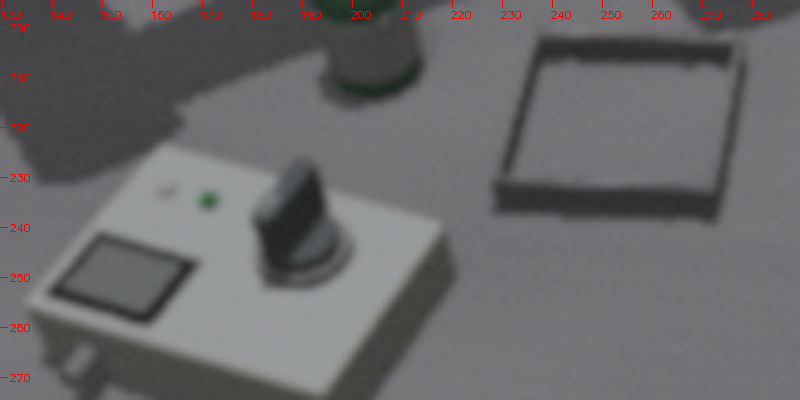

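```bash
python3 - <<'E'
from h import *
np.set_printoptions(precision=1,suppress=True)
T=lambda x,y:(x/3.33+110-.5,y/3.33+160-.5)
S=lambda x,y:(x/3.6+295-.5,y/3.6+180-.5)
n=[T(444,67),T(757,35),T(777,193),T(459,228)]
ns=[S(347,474),S(21,480),S(27,343),S(332,340)]
W=[atz("top",*p,12)[:2] for p in n];print("nest top corners",W)
W2=[atz("scene",*p,12)[:2] for p in ns];print("scene",W2)
for w in(W,W2):
    w=np.array(w);c=w.mean(0);yv=(w[0]+w[3]-w[1]-w[2])/2;xv=(w[0]+w[1]-w[2]-w[3])/2
    print("centre",c,"len",np.linalg.norm(yv),np.linalg.norm(xv),"yaw",np.arctan2(-yv[0],yv[1]),np.arctan2(xv[1],xv[0]))
for nm,a,b in [("cA far left",S(700,340),T(67,256)),("cB",S(476,326),T(303,257)),("cC",S(161,164),T(653,470)),("body",S(530,181),T(217,464)),("capstub",S(347,149),T(431,488)),("plugstub",S(256,372),T(541,124))]:
    print(nm,*tri(a,b))
# expected
w=np.array(W);c=w.mean(0);yv=(w[0]+w[3]-w[1]-w[2]);yv/=np.linalg.norm(yv);xv=np.array([yv[1],-yv[0]])
k=c-60*yv;pk=c+45*yv
inv=lambda n,p:((np.array(p)+.5-([110,160] if n=="top" else [295,180]))*(3.33 if n=="top" else 3.6))
for n in("top","scene"):
    print(n,"plug stub top",inv(n,proj(n,[*pk,46])),"knob top ends",[inv(n,proj(n,[*(k+s*22*xv),62])) for s in(-1,1)],"skirt",inv(n,proj(n,[*k,20])))
E
```

```text
nest top corners [array([693., 170.]), array([720.2, -36. ]), array([613.3, -50.4]), array([585.2, 155.1])]
scene [array([698.9, 169.3]), array([726.4, -35.4]), array([616.6, -47.8]), array([591. , 157.8])]
centre [652.9  59.7] len 207.5806917195258 108.33655489771894 yaw 0.13361163037731866 0.13557130261131264
centre [658.2  61. ] len 206.876065968947 109.50068558932094 yaw 0.1283622000661185 0.10948701282388111
cA far left [561.4 406.7   9.6] [np.float64(0.29782032799681324), np.float64(0.29782032799678954)]
cB [564.6 255.8   8. ] [np.float64(0.4807125033588069), np.float64(0.4807125033587906)]
cC [432.9  26.4   9.2] [np.float64(0.4499388266678001), np.float64(0.4499388266677868)]
body [430.3 298.6  18.9] [np.float64(0.7174289619691968), np.float64(0.7174289619692537)]
capstub [418.1 163.7  25.4] [np.float64(0.6680576031917712), np.float64(0.6680576031917921)]
plugstub [647.8 104.7  42.2] [np.float64(2.4394020740529894), np.float64(2.4394020740529996)]
top plug stub top [537.2 123.8] knob top ends [array([706.6, 133.5]), array([698.5,  65.9])] skirt [701.  117.1]
scene plug stub top [252.  367.3] knob top ends [array([ 88.1, 327.8]), array([ 89. , 382.5])] skirt [ 89.3 394.6]
```

View pics/t2.png

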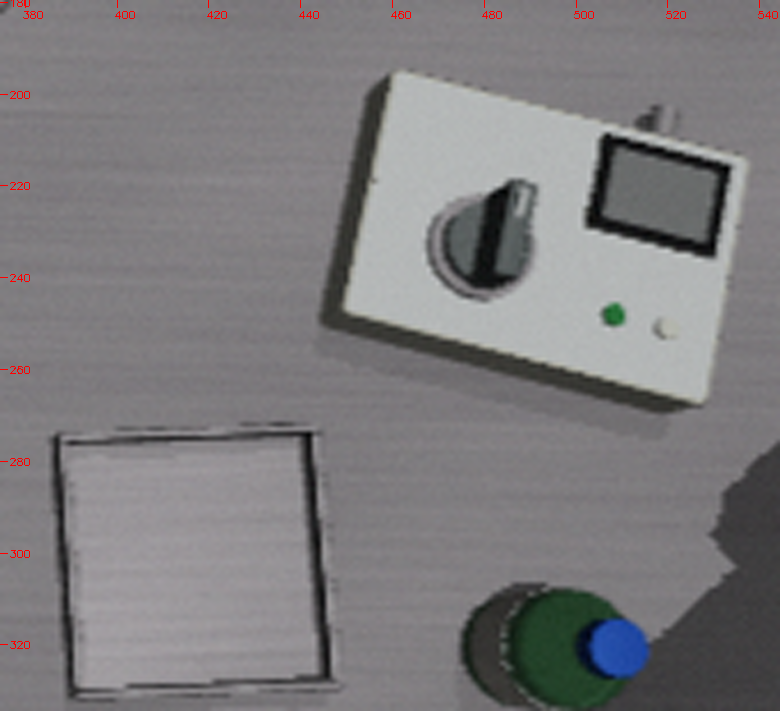

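```bash
python3 - <<'E'
from h import *
t=cv2.imread("pics/top0.png")[:,:,::-1];s=cv2.imread("pics/scene0.png")[:,:,::-1]
crop(t,300,165,40,30,10,"a.png",5);crop(s,300,268,40,40*3//4,10,"b.png",5);crop(t,460,212,40,30,10,"c.png",5);crop(s,172,222,40,30,10,"d.png",5)
a,b,c,d=[cv2.imread(f"pics/{k}.png") for k in "abcd"]
cv2.imwrite("pics/knobs.png",np.vstack([np.hstack([a,b]),np.hstack([c,d])]))
E
```

```text
(no output)
```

View pics/knobs.png

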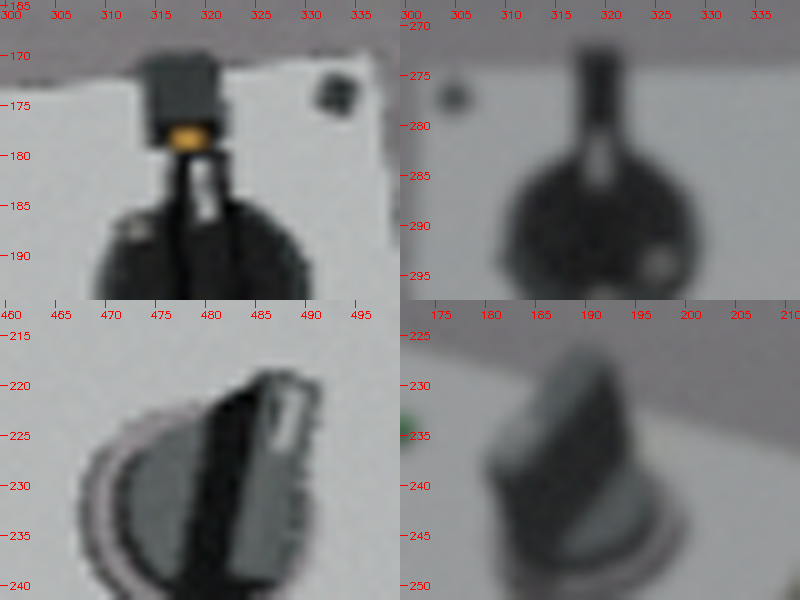

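```bash
cat >> h.py <<'E'
def go(x,y,z,yaw,p=None,q=None):
    "tool shift/turn to TCP x,y,z, tool y along world angle yaw (mod pi), pointing down"
    s=arm.read_state();p=s["position"] if p is None else np.array(p);r=R.from_quat(s["ee_rot"] if q is None else q)
    b=np.array([np.cos(yaw),np.sin(yaw),0]);z_=np.array([0,0,-1.]);
    T=R.from_matrix(np.c_[np.cross(b,z_),b,z_])
    if np.dot(r.apply([0,1,0]),b)<0: pass
    print("travel",np.round(r.inv().apply(np.array([x,y,z])-p),1),"dr",np.round((r.inv()*T).as_rotvec(),3));return np.array([x,y,z]),T.as_quat()
E
python3 - <<'E'
from h import *
np.set_printoptions(precision=1,suppress=True)
go(649,105,330,np.pi+.13)
U=lambda x,y:(x/4.588+375-.5,y/4.588+180-.5)
for nm,z,L in(("console",45,[(397,71),(747,160),(705,405),(345,313)]),("tray",25,[(55,433),(314,430),(333,685),(70,690)])):
    w=np.array([atz("top",*U(*p),z)[:2] for p in L]);e=w[1]-w[0];print(nm,w.mean(0),[np.linalg.norm(w[i]-w[i-1]) for i in range(4)],np.arctan2(e[1],e[0]))
a=tri((182.3,236.5),(488,220));b=tri((190.5,227),(485.5,240));print("key ends",a,b,(a[0]+b[0])/2)
w=[atz("top",*p,93)[:2] for p in((488,220),(485.5,240))];print(w,np.linalg.norm(w[0]-w[1]))
for nm,p,z in(("A",(67,256),12),("B",(303,257),12),("C",(653,470),12),("body",(217,464),22),("cap",(434,489),10),("stub",(431,488),30)):
    print(nm,atz("top",p[0]/3.33+109.5,p[1]/3.33+159.5,z)[:2])
E
```

```text
travel [-629.3  434.7   74.5] dr [ 0.   0.  -1.2]
console [ 584.7 -365.7] [np.float64(117.32505125638751), np.float64(165.01181246447763), np.float64(116.91924344318093), np.float64(166.27995725721794)] -1.805592123091871
tray [ 436.  -204.8] [np.float64(115.342832721312), np.float64(118.96397200410101), np.float64(114.6946604642333), np.float64(118.36898263104844)] -1.5370034957108345
key ends (array([ 597. , -336.3,   93.7]), [np.float64(0.31108132810908434), np.float64(0.31108132810919165)]) (array([ 557.3, -331.3,   86.8]), [np.float64(0.3832670532397048), np.float64(0.3832670532397516)]) [ 577.1 -333.8   90.3]
[array([ 597.1, -336.2]), array([ 556.2, -329.4])] 41.41304791882652
A [561.  405.5]
B [563.9 254.4]
C [432.8  25.9]
body [430.2 297. ]
cap [418.1 163.3]
stub [418.  162.4]
```

>>> move_arm --fingers '[60,60,60,60,60,60,60,60,60,60]' --travel '[[-629,435,0],[-629,435,0],[-629,435,0],[-629,435,0],[-629,435,0],[-629,435,0],[-629,435,0],[-629,435,0],[-629,435,0],[-629,435,0]]' --dr '[[0,0,-1.25],[0,0,-1.25],[0,0,-1.25],[0,0,-1.25],[0,0,-1.25],[0,0,-1.25],[0,0,-1.25],[0,0,-1.25],[0,0,-1.25],[0,0,-1.25]]'

```text
clock: 1.1
position: [519.4, -123.8, 404.6]
ee_rot: [0.753, -0.658, -0.0, 0.0]
contact_force: [0.6, 0.0, -0.5]
gripper_width: 60.1
grasp_force: 0.0
```

```bash
python3 - <<'E'
from h import *
np.set_printoptions(precision=2,suppress=True)
s=arm.read_state();print(s["clock"],s["position"],s["joints"],s["gripper_width"])
go(649,105,330,np.pi+.13)
E
```

```text
1.1 [ 519.37 -123.79  404.57] [ 0.07  0.23 -0.22 -0.   -1.13  0.06] 60.066959734659235
travel [-209.4 -159.1   74.5] dr [0. 0. 0.]
```

>>> move_arm --fingers '[40,40,40,40,40,40,40,40,40]' --travel '[[-209,-159,40],[-209,-159,74],[-209,-159,74],[-209,-159,74],[-209,-159,74],[-209,-159,74],[-209,-159,74],[-209,-159,74],[-209,-159,74]]' --dr '[[0,0,0],[0,0,0],[0,0,0],[0,0,0],[0,0,0],[0,0,0],[0,0,0],[0,0,0],[0,0,0]]'

```text
clock: 2.0
position: [648.4, 101.2, 331.3]
ee_rot: [0.752, -0.659, 0.0, -0.0]
contact_force: [0.3, -0.8, -0.1]
gripper_width: 40.0
grasp_force: 0.0
```

```bash
python3 - <<'E'
from h import *
go(649,105,200,np.pi+.13)
s=arm.get_image("scene");t=arm.get_image("top")
crop(s,330,200,80,120,5,"a.png",10);crop(t,230,130,80,120,5,"b.png",10)
cv2.imwrite("pics/over.png",np.hstack([cv2.imread("pics/a.png"),cv2.imread("pics/b.png")]))
for n in("scene","top"):print(n,proj(n,[649,105,46]),proj(n,[*arm.read_state()["position"][:2],160]))
E
```

```text
travel [ -3.7  -1.  131.3] dr [-0.    -0.     0.002]
scene [364.77225707 282.24714993] [366.31673686 249.02199897]
top [270.53575961 195.73885248] [267.96451013 180.35714573]
```

View pics/over.png

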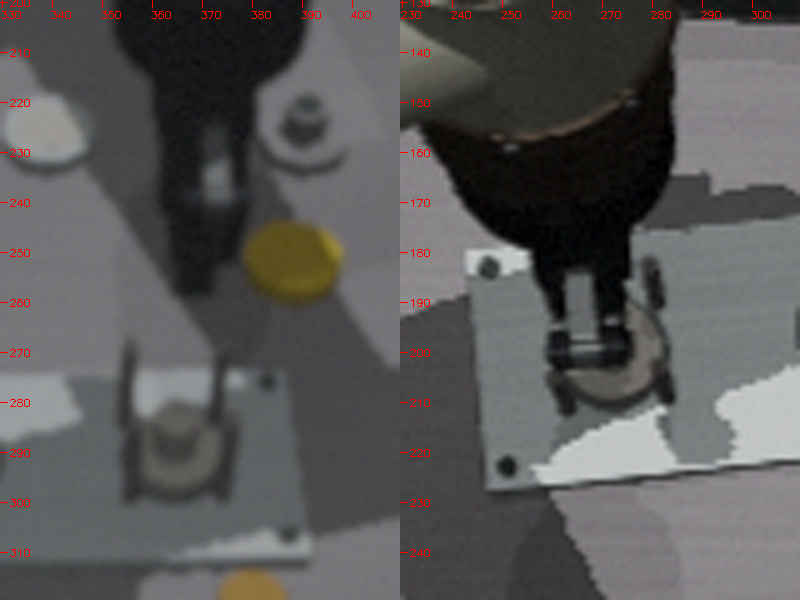

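>>> move_arm --fingers '[40,40,40,40,40,40,0,0,0,0]' --travel '[[-3,-1,30],[-3,-1,60],[-3,-1,90],[-3,-1,115],[-3,-1,130],[-3,-1,130],[-3,-1,130],[-3,-1,130],[-3,-1,130],[-3,-1,130]]' --dr '[[0,0,0],[0,0,0],[0,0,0],[0,0,0],[0,0,0],[0,0,0],[0,0,0],[0,0,0],[0,0,0],[0,0,0]]'

```text
clock: 3.1
position: [650.0, 105.7, 202.6]
ee_rot: [0.753, -0.658, 0.001, -0.001]
contact_force: [-0.1, -1.3, 4.1]
gripper_width: 19.5
grasp_force: 59.2
```

>>> move_arm --fingers '[0,0,0,0,0,0,0,0]' --travel '[[0,0,-10],[0,0,-30],[0,0,-60],[0,0,-100],[0,0,-140],[0,0,-150],[0,0,-150],[0,0,-150]]' --dr '[[0,0,0],[0,0,0],[0,0,0],[0,0,0],[0,0,0],[0,0,0],[0,0,0],[0,0,0]]'

```text
clock: 3.9
position: [648.8, 105.4, 349.5]
ee_rot: [0.752, -0.659, -0.001, 0.001]
contact_force: [0.3, 1.4, -0.4]
gripper_width: 19.7
grasp_force: 58.9
```

```bash
python3 - <<'E'
from h import *
np.set_printoptions(precision=1,suppress=True)
go(438,-206,300,np.pi+.034)
s=arm.get_image("scene");t=arm.get_image("top")
crop(s,330,200,80,120,5,"a.png",10);crop(t,230,130,80,120,5,"b.png",10)
cv2.imwrite("pics/lift.png",np.hstack([cv2.imread("pics/a.png"),cv2.imread("pics/b.png")]))
E
```

```text
travel [280.8 250.   50. ] dr [0.  0.  0.1]
```

View pics/lift.png

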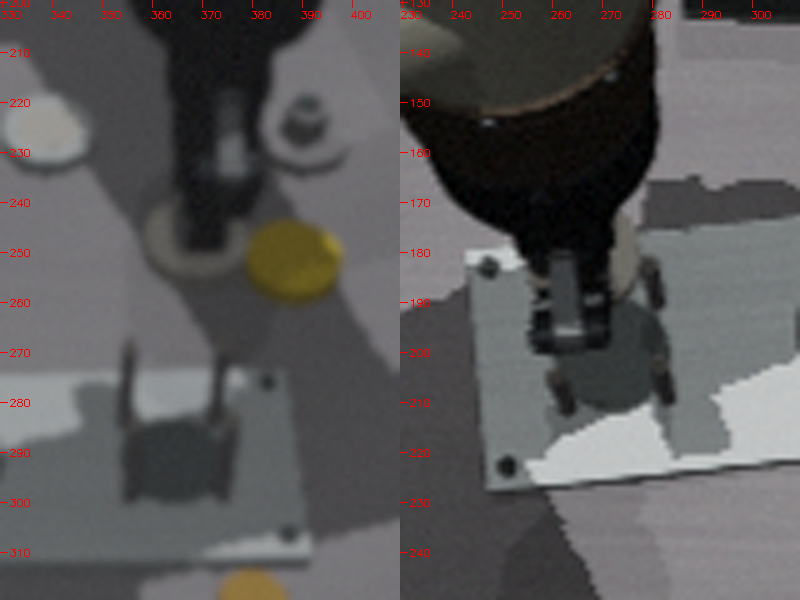

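>>> move_arm --fingers '[0,0,0,0,0,0,0,0,0,0]' --travel '[[280,250,50],[280,250,50],[280,250,50],[280,250,50],[280,250,50],[280,250,50],[280,250,50],[280,250,50],[280,250,50],[280,250,50]]' --dr '[[0,0,0.1],[0,0,0.1],[0,0,0.1],[0,0,0.1],[0,0,0.1],[0,0,0.1],[0,0,0.1],[0,0,0.1],[0,0,0.1],[0,0,0.1]]'

```text
clock: 5.0
position: [438.3, -205.6, 299.8]
ee_rot: [0.718, -0.696, -0.001, 0.001]
contact_force: [-0.5, 0.1, -0.4]
gripper_width: 19.5
grasp_force: 59.0
```

```bash
python3 - <<'E'
from h import *
go(438,-206,197,np.pi+.034)
E
```

```text
travel [4.000e-01 1.000e-01 1.028e+02] dr [ 0.002  0.    -0.002]
```

>>> move_arm --fingers '[0,0,0,0,0,34,34,34,34,34]' --travel '[[0,0,40],[0,0,75],[0,0,95],[0,0,103],[0,0,103],[0,0,103],[0,0,103],[0,0,80],[0,0,40],[0,0,0]]' --dr '[[0,0,0],[0,0,0],[0,0,0],[0,0,0],[0,0,0],[0,0,0],[0,0,0],[0,0,0],[0,0,0],[0,0,0]]'

```text
clock: 6.0
position: [438.6, -205.1, 302.8]
ee_rot: [0.719, -0.695, 0.0, -0.0]
contact_force: [0.8, 0.2, 0.8]
gripper_width: 33.7
grasp_force: 0.0
```

```bash
python3 - <<'E'
from h import *
go(430,298,300,np.pi+.13)
E
```

```text
travel [-503.1   -8.1    2.7] dr [-0.001 -0.    -0.097]
```

>>> move_arm --fingers '[64,64,64,64,64,64,64,64,64,64]' --travel '[[-503,-8,-20],[-503,-8,-20],[-503,-8,-20],[-503,-8,-20],[-503,-8,-20],[-503,-8,-20],[-503,-8,-20],[-503,-8,-20],[-503,-8,-20],[-503,-8,-20]]' --dr '[[0,0,-0.1],[0,0,-0.1],[0,0,-0.1],[0,0,-0.1],[0,0,-0.1],[0,0,-0.1],[0,0,-0.1],[0,0,-0.1],[0,0,-0.1],[0,0,-0.1]]'

```text
clock: 7.0
position: [429.6, 296.4, 322.4]
ee_rot: [0.753, -0.658, -0.0, -0.002]
contact_force: [1.0, -0.0, -0.3]
gripper_width: 64.2
grasp_force: 0.0
```

```bash
python3 - <<'E'
from h import *
go(430,298,300,np.pi+.13)
s=arm.get_image("scene");t=arm.get_image("top")
crop(s,340,255,60,50,6.6,"a.png",10);crop(t,245,170,60,50,6.6,"b.png",10)
crop(s,225,180,60,40,6.6,"c.png",10);crop(t,385,270,60,40,6.6,"d.png",10)
a,b,c,d=[cv2.imread(f"pics/{k}.png") for k in "abcd"]
cv2.imwrite("pics/posts.png",np.vstack([np.hstack([a,b]),np.hstack([c,d])]))
E
```

```text
travel [-1.5 -0.6 22.4] dr [-0.002  0.002  0.004]
```

View pics/posts.png

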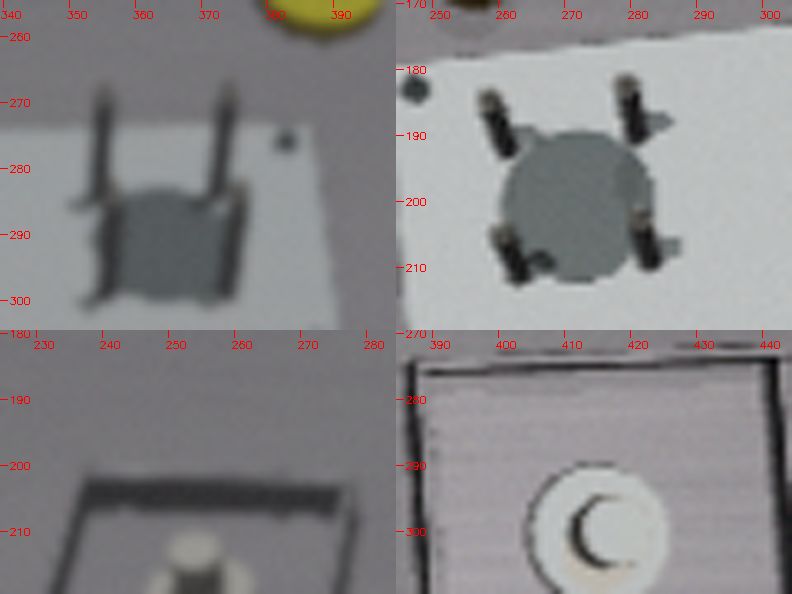

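```bash
python3 - <<'E'
from h import *
np.set_printoptions(precision=1,suppress=True)
print("plug",atz("top",415.1,300.6,14),atz("top",417.4,300.3,38))
print("pocket",atz("top",271.9,200.8,12),atz("scene",364.5,291.3,12),tri((364.5,291.3),(271.9,200.8)))
B=lambda x,y:((x-396)/6.6+244.5,y/6.6+169.5);A=lambda x,y:(x/6.6+339.5,y/6.6+254.5)
tp=[B(488,98),B(625,82),B(640,218),B(503,232)];bt=[B(508,152),B(636,140),B(652,264),B(519,280)]
sp=[A(112,185),A(238,187),A(228,92),A(104,96)]  # order +y... 
for nm,L,z in(("tops",tp,78),("bases",bt,13)):
    w=np.array([atz("top",*p,z)[:2] for p in L]);print(nm,w,w.mean(0),[np.linalg.norm(w[i]-w[i-1]) for i in range(4)])
w=np.array([atz("scene",*p,78)[:2] for p in sp]);print("scene tops",w,w.mean(0))
E
```

```text
plug [ 437.7 -204.1   14. ] [ 437.2 -203.6   38. ]
pocket [646.7 104.6  12. ] [649.6 106.5  12. ] (array([647.5, 105.7,   9. ]), [np.float64(0.8997567885254982), np.float64(0.8997567885254809)])
tops [[664.  127.9]
 [670.2  85.6]
 [626.8  79.4]
 [621.3 121.5]] [645.6 103.6] [np.float64(43.15175877953049), np.float64(42.777745273207664), np.float64(43.851524931451415), np.float64(42.37956222053933)]
bases [[664.5 127.9]
 [669.6  85.8]
 [627.7  79.1]
 [621.2 122.5]] [645.8 103.8] [np.float64(43.61036299742533), np.float64(42.428146029971515), np.float64(42.51015332790198), np.float64(43.880221572738435)]
scene tops [[676.7  86. ]
 [672.9 128.2]
 [631.9 123.2]
 [638.4  80.7]] [655.  104.5]
```

>>> move_arm --fingers '[64,64,64,64,64,64,0,0,0,0]' --travel '[[-1,-1,40],[-1,-1,80],[-1,-1,115],[-1,-1,137],[-1,-1,143],[-1,-1,143],[-1,-1,143],[-1,-1,143],[-1,-1,143],[-1,-1,143]]' --dr '[[0,0,0],[0,0,0],[0,0,0],[0,0,0],[0,0,0],[0,0,0],[0,0,0],[0,0,0],[0,0,0],[0,0,0]]'

```text
clock: 8.1
position: [431.6, 296.0, 179.7]
ee_rot: [0.753, -0.658, 0.0, -0.002]
contact_force: [-0.7, -0.9, 7.0]
gripper_width: 47.5
grasp_force: 62.3
```

>>> move_arm --fingers '[64,64,64,64,64,64,64,64,64,64]' --travel '[[0,0,0],[0,0,0],[0,0,0],[0,0,0],[0,0,0],[0,0,0],[0,0,0],[0,0,0],[0,0,0],[0,0,0]]' --dr '[[0,0,0],[0,0,0],[0,0,-0.15],[0,0,-0.3],[0,0,-0.45],[0,0,-0.6],[0,0,-0.75],[0,0,-0.9],[0,0,-1.05],[0,0,-1.2]]'

```text
clock: 9.1
position: [431.1, 295.5, 177.6]
ee_rot: [0.993, -0.116, 0.0, -0.0]
contact_force: [-0.1, -0.4, 1.0]
gripper_width: 64.4
grasp_force: 0.0
```

>>> move_arm --fingers '[64,64,64,64,0,0,0,0]' --travel '[[0,0,0],[0,0,0],[0,0,0],[0,0,0],[0,0,0],[0,0,0],[0,0,0],[0,0,0]]' --dr '[[0,0,-0.15],[0,0,-0.3],[0,0,-0.37],[0,0,-0.37],[0,0,-0.37],[0,0,-0.37],[0,0,-0.37],[0,0,-0.37]]'

```text
clock: 9.9
position: [431.2, 295.8, 178.3]
ee_rot: [0.998, 0.066, 0.001, -0.0]
contact_force: [-0.8, 0.9, 5.9]
gripper_width: 48.0
grasp_force: 61.7
```

>>> move_arm --fingers '[64,64,64,64,64,64,64]' --travel '[[0,0,0],[0,0,0],[0,0,0],[0,0,-30],[0,0,-70],[0,0,-110],[0,0,-110]]' --dr '[[0,0,0],[0,0,0],[0,0,0],[0,0,0],[0,0,0],[0,0,0],[0,0,0]]'

```text
clock: 10.6
position: [432.3, 296.8, 293.0]
ee_rot: [0.998, 0.067, 0.004, -0.004]
contact_force: [0.1, 0.9, 0.1]
gripper_width: 63.9
grasp_force: 0.0
```

```bash
python3 - <<'E'
from h import *
go(564,254,288,np.pi*1.5+.137)
E
```

```text
travel [124.8  59.9   5.8] dr [-0.007 -0.009 -0.004]
```

>>> move_arm --fingers '[64,64,64,64,64,64]' --travel '[[42,20,2],[84,40,4],[125,60,5],[125,60,5],[125,60,5],[125,60,5]]' --dr '[[0,0,0],[0,0,0],[0,0,0],[0,0,0],[0,0,0],[0,0,0]]'

```text
clock: 11.2
position: [562.1, 252.4, 281.8]
ee_rot: [0.998, 0.066, -0.001, 0.0]
contact_force: [0.5, -0.5, -0.6]
gripper_width: 64.1
grasp_force: 0.0
```

```bash
python3 - <<'E'
from h import *
np.set_printoptions(precision=1,suppress=True)
go(564,254,173,np.pi*1.5+.137)
s=arm.get_image("scene");t=arm.get_image("top")
cv2.imwrite("pics/s3.png",s[:,:,::-1]);cv2.imwrite("pics/t3.png",t[:,:,::-1])
# dark face of body: threshold, centroid
for n,im,(x,y,w,h),f in(("top",t,(155,280,45,40),0),("scene",s,(425,215,35,30),0)):
    g=cv2.GaussianBlur(im[y:y+h,x:x+w].mean(2).astype("float32"),(3,3),0);m=(g<(85 if n=="top" else 75)).astype("uint8")
    k,l,st,c=cv2.connectedComponentsWithStats(m)
    for i in range(1,k):
        if st[i,4]>60:p=c[i]+[x,y];print(n,st[i],p,atz(n,*p,22))
t0=cv2.imread("pics/top0.png")
cv2.imwrite("pics/cmp.png",np.hstack([cv2.resize(t0[270:330,150:210],(400,400)),cv2.resize(t[270:330,150:210,::-1],(400,400))]))
E
```

```text
travel [  2.3  -1.4 108.8] dr [ 0.  0. -0.]
top [   0    0   45   40 1358] [180.6 295.9] [436.5 285.1  22. ]
scene [  0   0  35  30 955] [441.  229.9] [434.  296.6  22. ]
```

View pics/cmp.png

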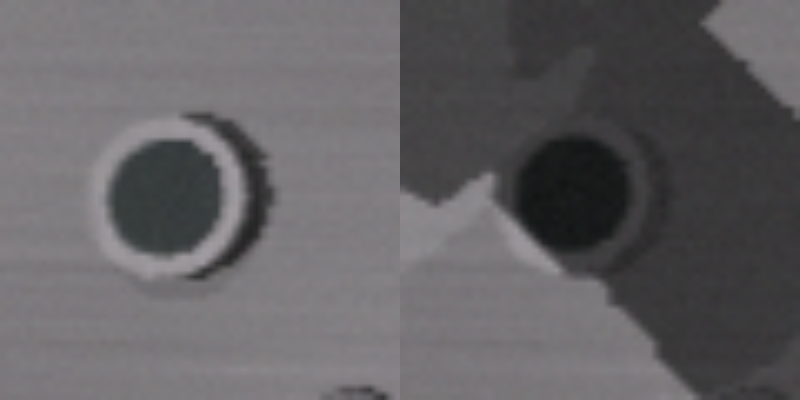

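>>> move_arm --fingers '[64,64,64,64,64,0,0,0,0]' --travel '[[2,-1,35],[2,-1,70],[2,-1,100],[2,-1,108],[2,-1,108],[2,-1,108],[2,-1,108],[2,-1,108],[2,-1,108]]' --dr '[[0,0,0],[0,0,0],[0,0,0],[0,0,0],[0,0,0],[0,0,0],[0,0,0],[0,0,0],[0,0,0]]'

```text
clock: 12.2
position: [565.3, 254.5, 177.0]
ee_rot: [0.998, 0.066, 0.002, -0.001]
contact_force: [-1.6, 1.4, 6.3]
gripper_width: 46.8
grasp_force: 62.2
```

```bash
python3 - <<'E'
from h import *
s=arm.read_state();p,q=go(431.4,295.7,270,np.pi+.137)
E
```

```text
travel [-126.9  -58.8  -93.4] dr [-5.000e-03 -1.000e-03  1.567e+00]
```

>>> move_arm --fingers '[64,64,64,64,64,64,64,64,64,64]' --travel '[[0,0,0],[0,0,0],[0,0,-40],[0,0,-80],[-40,-19,-94],[-80,-38,-94],[-120,-57,-94],[-127,-59,-94],[-127,-59,-94],[-127,-59,-94]]' --dr '[[0,0,0],[0,0,0],[0,0,0],[0,0,0.15],[0,0,0.3],[0,0,0.45],[0,0,0.6],[0,0,0.75],[0,0,0.9],[0,0,1.05]]'

```text
clock: 13.2
position: [430.4, 295.6, 268.7]
ee_rot: [0.897, -0.442, -0.0, -0.0]
contact_force: [0.7, 0.2, -0.4]
gripper_width: 64.5
grasp_force: 0.0
```

```bash
python3 - <<'E'
from h import *
p,q=go(431.4,295.7,179,np.pi+.137)
E
```

```text
travel [ 0.5 -0.9 89.7] dr [0.    0.    0.518]
```

>>> move_arm --fingers '[64,64,64,64,64,64,0,0,0,0]' --travel '[[0.5,-1,0],[0.5,-1,0],[0.5,-1,20],[0.5,-1,55],[0.5,-1,85],[0.5,-1,90],[0.5,-1,90],[0.5,-1,90],[0.5,-1,90],[0.5,-1,90]]' --dr '[[0,0,0.15],[0,0,0.3],[0,0,0.45],[0,0,0.518],[0,0,0.518],[0,0,0.518],[0,0,0.518],[0,0,0.518],[0,0,0.518],[0,0,0.518]]'

```text
clock: 14.2
position: [432.3, 295.9, 179.6]
ee_rot: [0.756, -0.655, -0.0, -0.001]
contact_force: [-0.5, 0.4, -2.1]
gripper_width: 47.7
grasp_force: 61.9
```

>>> move_arm --fingers '[0,0,0,0,0,0]' --travel '[[0,0,0],[0,0,-40],[0,0,-80],[0,0,-120],[0,0,-140],[0,0,-140]]' --dr '[[0,0,0],[0,0,0],[0,0,0],[0,0,0],[0,0,0],[0,0,0]]'

```text
clock: 14.8
position: [432.6, 296.2, 322.5]
ee_rot: [0.756, -0.655, 0.0, -0.004]
contact_force: [-1.2, -0.4, -1.3]
gripper_width: 47.4
grasp_force: 62.9
```

```bash
python3 - <<'E'
from h import *
p,q=go(646.5,104.4,320,np.pi+.137)
E
```

```text
travel [ 220.3 -184.4    2.5] dr [-0.007  0.006  0.006]
```

>>> move_arm --fingers '[0,0,0,0,0,0,0,0,0,0]' --travel '[[37,-31,2],[74,-62,2],[111,-93,2],[148,-124,2],[185,-155,2],[220,-184,2],[220,-184,2],[220,-184,2],[220,-184,2],[220,-184,2]]' --dr '[[-0.004,0.004,0.005],[-0.004,0.004,0.005],[-0.004,0.004,0.005],[-0.004,0.004,0.005],[-0.004,0.004,0.005],[-0.004,0.004,0.005],[-0.004,0.004,0.005],[-0.004,0.004,0.005],[-0.004,0.004,0.005],[-0.004,0.004,0.005]]'

```text
clock: 15.8
position: [644.7, 105.1, 316.2]
ee_rot: [0.754, -0.656, -0.0, 0.003]
contact_force: [0.2, 1.2, -1.3]
gripper_width: 47.7
grasp_force: 63.0
```

```bash
python3 - <<'E'
from h import *
p,q=go(646.5,104.4,275,np.pi+.137)
E
```

```text
travel [ 0.7 -1.9 41.2] dr [ 0.005 -0.004  0.002]
```

>>> move_arm --fingers '[0,0,0,0,0,0,0]' --travel '[[1,-1.5,20],[1,-1.5,40],[1,-1.5,48],[1,-1.5,48],[1,-1.5,48],[1,-1.5,48],[1,-1.5,48]]' --dr '[[0,0,0.002],[0,0,0.002],[0,0,0.002],[0,0,0.002],[0,0,0.002],[0,0,0.002],[0,0,0.002]]'

```text
clock: 16.5
position: [647.2, 103.2, 269.7]
ee_rot: [0.753, -0.658, 0.001, 0.002]
contact_force: [-0.2, 0.2, -1.7]
gripper_width: 47.9
grasp_force: 63.1
```

```bash
python3 - <<'E'
from h import *
p,q=go(646.5,104.4,193,np.pi+.137)
s=arm.get_image("scene");t=arm.get_image("top")
crop(s,340,235,60,75,6.6,"a.png",10);crop(t,245,155,60,75,6.6,"b.png",10)
cv2.imwrite("pics/ins.png",np.hstack([cv2.imread("pics/a.png"),cv2.imread("pics/b.png")]))
print(arm.read_state()["position"])
E
```

```text
travel [-1.5  0.4 76.7] dr [ 0.002 -0.004 -0.001]
[647.08082615 103.08090441 269.30909202]
```

View pics/ins.png

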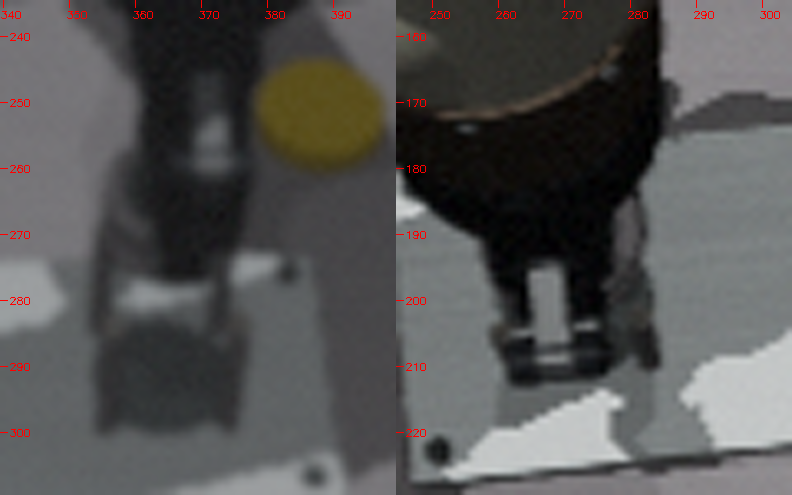

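>>> move_arm --fingers '[0,0,0,0,0,0,0,0]' --travel '[[-1.4,0.4,0],[-1.4,0.4,5],[-1.4,0.4,10],[-1.4,0.4,14],[-1.4,0.4,18],[-1.4,0.4,22],[-1.4,0.4,22],[-1.4,0.4,22]]' --dr '[[0.002,-0.004,0],[0.002,-0.004,0],[0.002,-0.004,0],[0.002,-0.004,0],[0.002,-0.004,0],[0.002,-0.004,0],[0.002,-0.004,0],[0.002,-0.004,0]]'

```text
clock: 17.4
position: [646.7, 104.0, 246.1]
ee_rot: [0.753, -0.658, -0.0, 0.001]
contact_force: [4.4, -1.8, -4.0]
gripper_width: 47.7
grasp_force: 62.7
```

>>> move_arm --fingers '[0,0,0,0,0,0,0,0]' --travel '[[0,-0.5,8],[0,-0.5,20],[0,-0.5,32],[0,-0.5,42],[0,-0.5,49],[0,-0.5,52],[0,-0.5,52],[0,-0.5,52]]' --dr '[[0,0,0],[0,0,0],[0,0,0],[0,0,0],[0,0,0],[0,0,0],[0,0,0],[0,0,0]]'

```text
clock: 18.2
position: [647.3, 104.0, 193.5]
ee_rot: [0.753, -0.658, -0.0, 0.001]
contact_force: [6.0, -3.8, -1.9]
gripper_width: 47.8
grasp_force: 63.2
```

>>> move_arm --fingers '[0,0,0,62,62,62,62,62,62]' --travel '[[0,-0.5,2],[0,-0.5,2.5],[0,-0.5,2.5],[0,-0.5,2.5],[0,-0.5,2.5],[0,-0.5,2],[0,-0.5,-25],[0,-0.5,-70],[0,-0.5,-110]]' --dr '[[0,0,0],[0,0,0],[0,0,0],[0,0,0],[0,0,0],[0,0,0],[0,0,0],[0,0,0],[0,0,0]]'

```text
clock: 19.1
position: [647.1, 104.7, 305.6]
ee_rot: [0.753, -0.657, -0.001, 0.001]
contact_force: [-0.7, 0.8, 0.6]
gripper_width: 62.2
grasp_force: 0.0
```

```bash
python3 - <<'E'
from h import *
p,q=go(565.3,254.5,290,np.pi+.137)
E
```

```text
travel [-159.5   60.7   15.7] dr [ 0.004 -0.    -0.001]
```

>>> move_arm --fingers '[64,64,64,64,64,64,64,64]' --travel '[[-40,15,0],[-80,30,0],[-120,46,0],[-159,61,10],[-159,61,15],[-159,61,15],[-159,61,15],[-159,61,15]]' --dr '[[0,0,0],[0,0,0],[0,0,0],[0,0,0],[0,0,0],[0,0,0],[0,0,0],[0,0,0]]'

```text
clock: 19.9
position: [566.1, 252.8, 289.9]
ee_rot: [0.753, -0.658, -0.001, 0.001]
contact_force: [-0.1, 0.4, -0.5]
gripper_width: 64.0
grasp_force: 0.0
```

```bash
python3 - <<'E'
from h import *
s=arm.get_image("scene");t=arm.get_image("top")
p,q=go(565.3,254.5,173,np.pi+.137)
cv2.imwrite("pics/s4.png",s[:,:,::-1])
crop(s,340,255,60,50,6.6,"a.png",10);crop(t,245,170,60,50,6.6,"b.png",10)
c=cv2.resize(t[150:350,100:364,::-1],(396,300));d=cv2.resize(s[190:340,295:493,::-1],(396,300))
cv2.imwrite("pics/body.png",np.vstack([np.hstack([cv2.imread("pics/a.png"),cv2.imread("pics/b.png")]),np.hstack([d,c])]))
E
```

```text
travel [ -1.8   0.3 116.9] dr [ 0.002  0.    -0.003]
```

View pics/body.png

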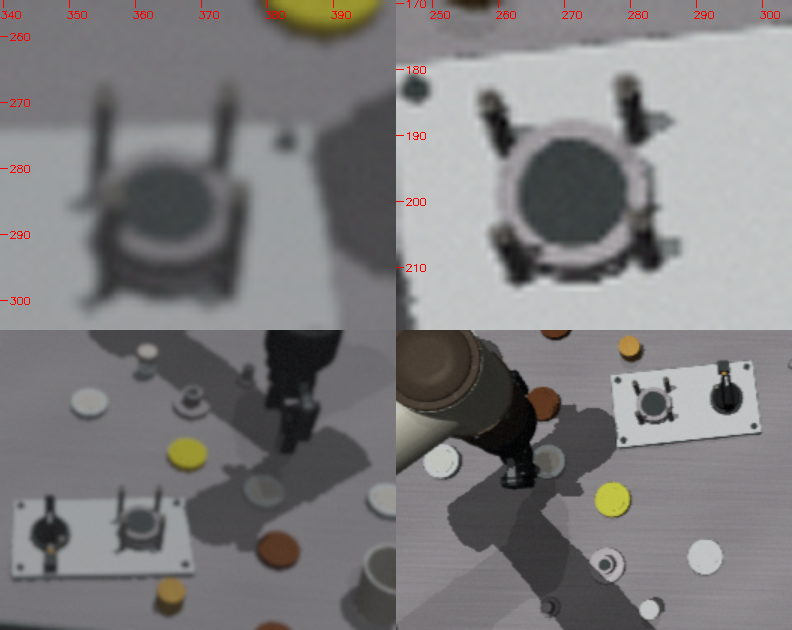

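>>> move_arm --fingers '[64,64,64,64,64,0,0,0,0,0]' --travel '[[-1.8,0,40],[-1.8,0,80],[-1.8,0,110],[-1.8,0,117],[-1.8,0,117],[-1.8,0,117],[-1.8,0,117],[-1.8,0,117],[-1.8,0,117],[-1.8,0,117]]' --dr '[[0,0,0],[0,0,0],[0,0,0],[0,0,0],[0,0,0],[0,0,0],[0,0,0],[0,0,0],[0,0,0],[0,0,0]]'

```text
clock: 21.0
position: [565.8, 256.0, 175.1]
ee_rot: [0.754, -0.657, 0.0, -0.001]
contact_force: [-0.5, -0.7, 7.1]
gripper_width: 46.8
grasp_force: 62.2
```

>>> move_arm --fingers '[0,0,0,0,0,0]' --travel '[[0,0,-10],[0,0,-50],[0,0,-90],[0,0,-130],[0,0,-130],[0,0,-130]]' --dr '[[0,0,0],[0,0,0],[0,0,0],[0,0,0],[0,0,0],[0,0,0]]'

```text
clock: 21.6
position: [564.9, 255.4, 304.2]
ee_rot: [0.753, -0.658, -0.001, -0.001]
contact_force: [-0.2, 0.2, -1.2]
gripper_width: 46.8
grasp_force: 61.9
```

```bash
python3 - <<'E'
from h import *
p,q=go(647.3,104.1,300,np.pi+.137)
E
```

```text
travel [161.1 -61.3   3.9] dr [-0.     0.002 -0.002]
```

>>> move_arm --fingers '[0,0,0,0,0,0,0,0,0,0]' --travel '[[40,-15,0],[80,-30,0],[120,-46,0],[155,-59,0],[161,-61,0],[161,-61,20],[161,-61,36],[161,-61,36],[161,-61,36],[161,-61,36]]' --dr '[[0,0,0],[0,0,0],[0,0,0],[0,0,0],[0,0,0],[0,0,0],[0,0,0],[0,0,0],[0,0,0],[0,0,0]]'

```text
clock: 22.6
position: [647.5, 104.8, 267.2]
ee_rot: [0.754, -0.657, -0.0, 0.0]
contact_force: [0.6, 0.5, -1.0]
gripper_width: 46.9
grasp_force: 61.9
```

```bash
python3 - <<'E'
from h import *
for i in range(2): arm.get_image("top")
print(arm.read_state()["position"])
p,q=go(647.3,104.6,209,np.pi+.137)
E
```

```text
[647.51921055 104.64499325 267.51166002]
travel [ 0.   0.2 58.5] dr [ 0.     0.    -0.001]
```

Descend through the taper: bottom to about 68 mm, then look at the forces.

>>> move_arm --fingers '[0,0,0,0,0,0,0]' --travel '[[0,0,7],[0,0,12],[0,0,16],[0,0,20],[0,0,24],[0,0,25],[0,0,25]]' --dr '[[0,0,0],[0,0,0],[0,0,0],[0,0,0],[0,0,0],[0,0,0],[0,0,0]]'

```text
clock: 23.4
position: [647.6, 104.5, 241.3]
ee_rot: [0.753, -0.658, -0.0, 0.0]
contact_force: [1.9, 1.6, -1.2]
gripper_width: 47.1
grasp_force: 61.8
```

>>> move_arm --fingers '[0,0,0,0,0,0,0]' --travel '[[0,0,8],[0,0,16],[0,0,24],[0,0,30],[0,0,32],[0,0,33],[0,0,33]]' --dr '[[0,0,0],[0,0,0],[0,0,0],[0,0,0],[0,0,0],[0,0,0],[0,0,0]]'

```text
clock: 24.1
position: [647.6, 104.5, 209.1]
ee_rot: [0.753, -0.658, -0.0, -0.0]
contact_force: [1.9, 3.9, 2.3]
gripper_width: 46.8
grasp_force: 62.4
```

```bash
cat > find.py <<'E'
from h import *
# bright discs (low saturation) in top view with ~25 px diameter
def discs(t):
    g=cv2.medianBlur(cv2.cvtColor(t,cv2.COLOR_RGB2GRAY),3)
    m=(cv2.absdiff(g,cv2.medianBlur(g,61))>18).astype("uint8")
    m=cv2.morphologyEx(m,cv2.MORPH_OPEN,np.ones((3,3)))
    k,l,st,c=cv2.connectedComponentsWithStats(m)
    for i in range(1,k):
        x,y,w,h,a=st[i]
        if 15<w<36 and 15<h<36 and 200<x+w or (15<w<36 and 15<h<36):
            print("blob",st[i],np.round(c[i],1),"z12",np.round(atz("top",*c[i],12)[:2],1),"rgb",t[int(c[i][1]),int(c[i][0])])
if __name__=="__main__":
    t=arm.get_image("top");cv2.imwrite("pics/tl.png",t[:,:,::-1]);discs(t)
E
python3 find.py
```

```text
blob [127 148  26  19 334] [138.2 156.1] z12 [741.1 402.9] rgb [63 63 57]
blob [293 290  25  23 421] [305.1 300.1] z12 [433.8  27. ] rgb [196 198 197]
blob [406 291  20  20 288] [416.3 300.5] z12 [ 438.1 -207. ] rgb [195 198 197]
blob [263 369  23  30 285] [271.7 381.3] z12 [268.5  90.8] rgb [134 132 135]
```

>>> move_arm --fingers '[0,0,62,62,62,62,62,62,62]' --travel '[[0,0,1],[0,0,1],[0,0,1],[0,0,1],[0,0,1],[0,0,-20],[0,0,-60],[0,0,-90],[0,0,-90]]' --dr '[[0,0,0],[0,0,0],[0,0,0],[0,0,0],[0,0,0],[0,0,0],[0,0,0],[0,0,0],[0,0,0]]'

```text
clock: 25.05
position: [648.5, 104.1, 303.5]
ee_rot: [0.753, -0.657, 0.002, -0.003]
contact_force: [0.9, -0.8, -0.3]
gripper_width: 62.2
grasp_force: 0.0
```

```bash
python3 - <<'E'
from h import *
p,q=go(562,405.8,280,np.pi+.137)
E
```

```text
travel [-310.6   44.9   23.4] dr [-0.006  0.001 -0.001]
```

>>> move_arm --fingers '[64,64,64,64,64,64,64,64,64,64]' --travel '[[-45,6,0],[-90,13,0],[-135,20,0],[-180,26,0],[-225,33,0],[-270,39,0],[-310,45,10],[-310,45,22],[-310,45,22],[-310,45,22]]' --dr '[[0,0,0],[0,0,0],[0,0,0],[0,0,0],[0,0,0],[0,0,0],[0,0,0],[0,0,0],[0,0,0],[0,0,0]]'

```text
clock: 26.05
position: [561.1, 404.1, 275.6]
ee_rot: [0.753, -0.658, -0.001, 0.002]
contact_force: [0.5, -0.3, 0.6]
gripper_width: 63.9
grasp_force: 0.0
```

```bash
python3 - <<'E'
from h import *
t=arm.get_image("top");cv2.imwrite("pics/t5.png",t[:,:,::-1])
t0=cv2.imread("pics/top0.png")[:,:,::-1];cv2.imwrite("pics/p5.png",t[:,:,::-1])
for nm,(u,v) in dict(A=(129.6,236.4),C=(305.6,300.6),cap=(239.8,306.3),B=(200.5,236.7)).items():
    a=t0[int(v)-16:int(v)+17,int(u)-16:int(u)+17];r=t[int(v)-30:int(v)+31,int(u)-30:int(u)+31]
    m=cv2.matchTemplate(r,np.ascontiguousarray(a),cv2.TM_CCOEFF_NORMED);_,s,_,l=cv2.minMaxLoc(m);print(nm,round(s,2),l[0]-14,l[1]-14)
p,q=go(562,405.8,173,np.pi+.137)
E
```

```text
A 0.4 -12 -13
C 1.0 0 0
cap 1.0 0 0
B 0.23 -11 -14
travel [ -1.8  -1.  103.4] dr [ 0.003 -0.001 -0.003]
```

```bash
python3 - <<'E'
from h import *
t=arm.get_image("scene")
t0=cv2.imread("pics/scene0.png")[:,:,::-1]
for nm,(u,v) in dict(A=(489,275)).items():
    for w in(12,9):
        a=t0[v-w:v+w+1,u-w:u+w+1];r=t[v-40:v+41,u-40:u+41]
        m=cv2.matchTemplate(r,np.ascontiguousarray(a),cv2.TM_CCOEFF_NORMED);_,s,_,l=cv2.minMaxLoc(m);print(nm,round(s,2),l[0]-40+w,l[1]-40+w)
E
```

```text
A 0.56 10 21
A 0.7 -1 0
```

>>> move_arm --fingers '[66,66,66,66,66,0,0,0,0,0]' --travel '[[-1.8,-1,35],[-1.8,-1,70],[-1.8,-1,97],[-1.8,-1,103],[-1.8,-1,103],[-1.8,-1,103],[-1.8,-1,103],[-1.8,-1,103],[-1.8,-1,103],[-1.8,-1,103]]' --dr '[[0,0,0],[0,0,0],[0,0,0],[0,0,0],[0,0,0],[0,0,0],[0,0,0],[0,0,0],[0,0,0],[0,0,0]]'

```text
clock: 27.15
position: [562.3, 407.8, 176.6]
ee_rot: [0.754, -0.657, -0.0, -0.002]
contact_force: [0.3, -1.2, 6.9]
gripper_width: 46.8
grasp_force: 62.0
```

>>> move_arm --fingers '[0,0,0,0,0,0]' --travel '[[0,0,-10],[0,0,-50],[0,0,-90],[0,0,-130],[0,0,-130],[0,0,-130]]' --dr '[[0,0,0],[0,0,0],[0,0,0],[0,0,0],[0,0,0],[0,0,0]]'

```text
clock: 27.75
position: [561.5, 407.2, 305.6]
ee_rot: [0.753, -0.658, -0.001, -0.001]
contact_force: [-0.6, -0.3, -2.4]
gripper_width: 46.6
grasp_force: 61.8
```

```bash
python3 - <<'E'
from h import *
p,q=go(647.5,104.4,300,np.pi+.137)
E
```

```text
travel [311.7 -44.4   4.8] dr [-0.     0.003 -0.002]
```

>>> move_arm --fingers '[0,0,0,0,0,0,0,0,0,0]' --travel '[[45,-6,0],[90,-13,0],[135,-20,0],[180,-26,0],[225,-33,0],[270,-39,0],[310,-44,0],[310,-44,15],[310,-44,15],[310,-44,15]]' --dr '[[0,0,0],[0,0,0],[0,0,0],[0,0,0],[0,0,0],[0,0,0],[0,0,0],[0,0,0],[0,0,0],[0,0,0]]'

```text
clock: 28.75
position: [646.8, 106.2, 287.2]
ee_rot: [0.753, -0.658, -0.001, 0.002]
contact_force: [0.1, 1.2, -0.9]
gripper_width: 47.0
grasp_force: 61.8
```

```bash
python3 - <<'E'
from h import *
for i in range(4): arm.get_image("top")
print(arm.read_state()["position"])
p,q=go(647.7,105.7,223,np.pi+.137)
E
```

```text
[647.12709972 107.08938136 288.99124477]
travel [ 1.5 -0.5 66. ] dr [0.001 0.    0.   ]
```

>>> move_arm --fingers '[0,0,0,0,0,0,0,0,0]' --travel '[[1.3,-0.5,12],[1.3,-0.5,24],[1.3,-0.5,29],[1.3,-0.5,33],[1.3,-0.5,37],[1.3,-0.5,41],[1.3,-0.5,44],[1.3,-0.5,44],[1.3,-0.5,44]]' --dr '[[0,0,0],[0,0,0],[0,0,0],[0,0,0],[0,0,0],[0,0,0],[0,0,0],[0,0,0],[0,0,0]]'

```text
clock: 29.85
position: [647.9, 104.8, 244.7]
ee_rot: [0.753, -0.658, -0.001, 0.001]
contact_force: [-0.1, 1.0, -1.5]
gripper_width: 47.3
grasp_force: 61.8
```

Free entry. I'll go on down to about 222.5, press lightly and release.

>>> move_arm --fingers '[0,0,0,0,0]' --travel '[[0,0,8],[0,0,15],[0,0,20],[0,0,23],[0,0,23]]' --dr '[[0,0,0],[0,0,0],[0,0,0],[0,0,0],[0,0,0]]'

```text
clock: 30.35
position: [647.8, 105.0, 222.6]
ee_rot: [0.754, -0.657, -0.0, 0.001]
contact_force: [-1.8, 1.1, 5.2]
gripper_width: 47.1
grasp_force: 62.4
```

>>> move_arm --fingers '[0,0,62,62,62,62,62,62,62]' --travel '[[0,0,1],[0,0,1],[0,0,1],[0,0,1],[0,0,1],[0,0,-20],[0,0,-60],[0,0,-80],[0,0,-80]]' --dr '[[0,0,0],[0,0,0],[0,0,0],[0,0,0],[0,0,0],[0,0,0],[0,0,0],[0,0,0],[0,0,0]]'

```text
clock: 31.25
position: [648.8, 105.0, 305.4]
ee_rot: [0.753, -0.657, 0.001, -0.002]
contact_force: [0.7, 1.4, -0.3]
gripper_width: 62.1
grasp_force: 0.0
```

```bash
python3 - <<'E'
from h import *
p,q=go(433.5,26.2,280,np.pi+.137)
E
```

```text
travel [ 48.9 224.2  24.2] dr [-0.005  0.001 -0.001]
```

```bash
cat > chk.py <<'E'
from h import *
im={n:arm.get_image(n) for n in("top","scene")}
P={"top":dict(C=(306,301),cap=(240,306)),"scene":dict(C=(339,225),cap=(390,226))}
for n in P:
    t0=cv2.imread(f"pics/{n}0.png")[:,:,::-1]
    for nm,(u,v) in P[n].items():
        w=15 if n=="top" else 12
        a=t0[v-w:v+w+1,u-w:u+w+1];r=im[n][v-40:v+41,u-40:u+41]
        m=cv2.matchTemplate(r,np.ascontiguousarray(a),cv2.TM_CCOEFF_NORMED);_,s,_,l=cv2.minMaxLoc(m);print(n,nm,round(s,2),l[0]-40+w,l[1]-40+w)
E
python3 chk.py
```

```text
top C 0.81 0 0
top cap 0.72 0 0
scene C 0.73 -1 0
scene cap 0.65 28 -15
```

>>> move_arm --fingers '[64,64,64,64,64,64,64,64]' --travel '[[10,45,0],[20,90,0],[30,135,0],[40,180,0],[49,224,0],[49,224,24],[49,224,24],[49,224,24]]' --dr '[[0,0,0],[0,0,0],[0,0,0],[0,0,0],[0,0,0],[0,0,0],[0,0,0],[0,0,0]]'

```text
clock: 32.15
position: [432.9, 26.1, 277.5]
ee_rot: [0.753, -0.658, -0.001, 0.002]
contact_force: [0.0, 0.7, -0.2]
gripper_width: 63.7
grasp_force: 0.0
```

```bash
python3 chk.py; python3 - <<'E'
from h import *
print(arm.read_state()["position"])
p,q=go(433.5,26.2,173,np.pi+.137)
E
```

```text
top C 0.54 0 -12
top cap 0.15 -15 25
scene C 0.48 -23 -7
scene cap 0.63 28 -15
[433.56619171  26.45297004 278.11277938]
travel [ 2.000e-01 -1.000e-01  1.051e+02] dr [ 0.002 -0.    -0.001]
```

>>> move_arm --fingers '[64,64,64,64,64,0,0,0,0,0]' --travel '[[0,0,35],[0,0,70],[0,0,98],[0,0,105],[0,0,105],[0,0,105],[0,0,105],[0,0,105],[0,0,105],[0,0,105]]' --dr '[[0,0,0],[0,0,0],[0,0,0],[0,0,0],[0,0,0],[0,0,0],[0,0,0],[0,0,0],[0,0,0],[0,0,0]]'

```text
clock: 33.25
position: [433.1, 26.4, 174.6]
ee_rot: [0.754, -0.657, 0.0, -0.001]
contact_force: [0.8, 0.8, 7.7]
gripper_width: 47.1
grasp_force: 61.9
```

>>> move_arm --fingers '[0,0,0,0,0,0]' --travel '[[0,0,-10],[0,0,-50],[0,0,-90],[0,0,-130],[0,0,-130],[0,0,-130]]' --dr '[[0,0,0],[0,0,0],[0,0,0],[0,0,0],[0,0,0],[0,0,0]]'

```text
clock: 33.85
position: [432.0, 25.8, 304.3]
ee_rot: [0.753, -0.658, -0.0, -0.001]
contact_force: [-0.2, -0.3, -1.2]
gripper_width: 47.1
grasp_force: 62.2
```

```bash
python3 - <<'E'
from h import *
p,q=go(647.9,104.6,300,np.pi+.137)
E
python3 find.py | head -20; python3 chk.py
```

```text
travel [ -49.  -224.5    4.5] dr [-0.001  0.001 -0.002]
blob [511  78  24  35 283] [524.5  93.8] z12 [ 913.  -463.6] rgb [175 178 179]
blob [194 134  25  23 456] [206. 145.] z12 [770.7 255.5] rgb [86 49 27]
blob [186 188  25  23 465] [197.7 199. ] z12 [646.7 265.8] rgb [89 52 28]
blob [233 252  22  22 400] [243.5 262.5] z12 [510.3 159.8] rgb [181 185  61]
blob [407 291  19  20 283] [416.3 300.4] z12 [ 438.4 -207.1] rgb [182 186 186]
blob [311 318  18  19 147] [317.7 326. ] z12 [381.   -0.6] rgb [132 128 132]
blob [292 325  21  33 292] [303.2 339.1] z12 [353.8  29. ] rgb [120 119 120]
blob [279 412  26  32 356] [291.7 429.6] z12 [176.3  47.4] rgb [125 122 125]
top C 0.53 1 -12
top cap 0.13 -19 25
scene C 0.61 1 -11
scene cap 0.64 28 -15
```

>>> move_arm --fingers '[0,0,0,0,0,0,0,0,0,0]' --travel '[[-10,-45,0],[-20,-90,0],[-30,-135,0],[-40,-180,0],[-49,-224,0],[-49,-224,20],[-49,-224,30],[-49,-224,30],[-49,-224,30],[-49,-224,30]]' --dr '[[0,0,0],[0,0,0],[0,0,0],[0,0,0],[0,0,0],[0,0,0],[0,0,0],[0,0,0],[0,0,0],[0,0,0]]'

```text
clock: 35.0
position: [647.5, 104.6, 273.6]
ee_rot: [0.753, -0.658, -0.0, 0.0]
contact_force: [0.7, -0.1, -1.0]
gripper_width: 46.8
grasp_force: 62.2
```

```bash
python3 chk.py;python3 - <<'E'
from h import *
print(arm.read_state()["position"])
p,q=go(647.9,104.3,232,np.pi+.137)
E
```

```text
top C 0.36 8 10
top cap 0.65 0 0
scene C 0.51 28 -7
scene cap 0.65 28 -15
[647.61920421 104.72449246 273.90538392]
travel [ 0.5 -0.2 41.9] dr [ 0.     0.    -0.001]
```

Cap still in place. Insert the third carrier.

>>> move_arm --fingers '[0,0,0,0,0,0,0,0,0,0]' --travel '[[0.5,-0.2,10],[0.5,-0.2,15],[0.5,-0.2,20],[0.5,-0.2,25],[0.5,-0.2,30],[0.5,-0.2,35],[0.5,-0.2,39],[0.5,-0.2,41],[0.5,-0.2,42],[0.5,-0.2,42]]' --dr '[[0,0,0],[0,0,0],[0,0,0],[0,0,0],[0,0,0],[0,0,0],[0,0,0],[0,0,0],[0,0,0],[0,0,0]]'

```text
clock: 36.1
position: [648.2, 104.5, 232.7]
ee_rot: [0.754, -0.657, -0.0, 0.0]
contact_force: [-3.0, 0.7, 7.5]
gripper_width: 47.1
grasp_force: 63.1
```

>>> move_arm --fingers '[0,62,62,62,62,62,62,62]' --travel '[[0,0,0.5],[0,0,0],[0,0,0],[0,0,0],[0,0,-20],[0,0,-50],[0,0,-80],[0,0,-80]]' --dr '[[0,0,0],[0,0,0],[0,0,0],[0,0,0],[0,0,0],[0,0,0],[0,0,0],[0,0,0]]'

```text
clock: 36.9
position: [649.5, 104.6, 315.5]
ee_rot: [0.754, -0.657, 0.002, -0.003]
contact_force: [0.0, 0.3, 0.6]
gripper_width: 62.1
grasp_force: 0.0
```

```bash
python3 chk.py|grep cap;python3 - <<'E'
from h import *
p,q=go(418.8,163,270,np.pi+.137)
E
```

```text
top cap 0.74 0 0
scene cap 0.66 28 -15
travel [-89.  219.3  41.3] dr [ 0.001  0.001 -0.002]
```

>>> move_arm --fingers '[44,44,44,44,44,44,44,44,44]' --travel '[[-18,44,0],[-36,88,0],[-54,132,0],[-72,176,0],[-89,219,0],[-89,219,40],[-89,219,40],[-89,219,40],[-89,219,40]]' --dr '[[0,0,0],[0,0,0],[0,0,0],[0,0,0],[0,0,0],[0,0,0],[0,0,0],[0,0,0],[0,0,0]]'

```text
clock: 37.9
position: [420.2, 163.2, 271.4]
ee_rot: [0.753, -0.658, -0.0, 0.001]
contact_force: [0.8, 0.4, 0.9]
gripper_width: 44.4
grasp_force: 0.0
```

```bash
python3 - <<'E'
from h import *
for i in range(3): arm.get_image("scene")
print(arm.read_state()["position"])
p,q=go(418.8,163,187,np.pi+.137)
E
```

```text
[419.90860118 162.95376701 271.50594645]
travel [-0.2  1.  84.5] dr [ 0.001  0.001 -0.003]
```

>>> move_arm --fingers '[44,44,44,44,44,0,0,0,0,0]' --travel '[[0,1,35],[0,1,65],[0,1,80],[0,1,83],[0,1,83],[0,1,83],[0,1,83],[0,1,83],[0,1,83],[0,1,83]]' --dr '[[0,0,0],[0,0,0],[0,0,0],[0,0,0],[0,0,0],[0,0,0],[0,0,0],[0,0,0],[0,0,0],[0,0,0]]'

```text
clock: 39.05
position: [418.5, 163.2, 189.4]
ee_rot: [0.753, -0.657, -0.0, -0.001]
contact_force: [-0.0, -0.6, 7.0]
gripper_width: 21.4
grasp_force: 58.9
```

>>> move_arm --fingers '[0,0,0,0,0,0]' --travel '[[0,0,-10],[0,0,-50],[0,0,-90],[0,0,-130],[0,0,-130],[0,0,-130]]' --dr '[[0,0,0],[0,0,0],[0,0,0],[0,0,0],[0,0,0],[0,0,0]]'

```text
clock: 39.65
position: [417.6, 162.5, 319.0]
ee_rot: [0.753, -0.658, -0.001, -0.0]
contact_force: [-0.9, 0.0, -2.4]
gripper_width: 21.2
grasp_force: 59.2
```

```bash
python3 - <<'E'
from h import *
for i in range(2): arm.get_image("scene")
p,q=go(648,104.3,320,np.pi+.137)
E
```

```text
travel [  88.4 -220.7   -3.9] dr [ 0.005 -0.001 -0.002]
```

>>> move_arm --fingers '[0,0,0,0,0,0,0,0,0,0]' --travel '[[18,-44,0],[36,-88,0],[54,-132,0],[72,-176,0],[88,-221,0],[88,-221,0],[88,-221,20],[88,-221,20],[88,-221,20],[88,-221,20]]' --dr '[[0,0,0],[0,0,0],[0,0,0],[0,0,0],[0,0,0],[0,0,0],[0,0,0],[0,0,0],[0,0,0],[0,0,0]]'

```text
clock: 40.75
position: [648.8, 105.8, 298.0]
ee_rot: [0.754, -0.657, -0.0, 0.001]
contact_force: [-0.4, -0.5, -1.6]
gripper_width: 21.4
grasp_force: 59.4
```

```bash
python3 - <<'E'
from h import *
for i in range(2): arm.get_image("scene")
print(arm.read_state()["position"])
p,q=go(648,104.4,260,np.pi+.137)
E
```

```text
[648.85043505 105.78678634 298.57210098]
travel [ 1.3  1.  38.6] dr [ 0.001  0.    -0.001]
```

>>> move_arm --fingers '[0,0,0,0,0,0,0,0,0,0]' --travel '[[1.3,1,10],[1.3,1,18],[1.3,1,22],[1.3,1,26],[1.3,1,30],[1.3,1,33],[1.3,1,36],[1.3,1,38],[1.3,1,39],[1.3,1,39]]' --dr '[[0,0,0],[0,0,0],[0,0,0],[0,0,0],[0,0,0],[0,0,0],[0,0,0],[0,0,0],[0,0,0],[0,0,0]]'

```text
clock: 41.85
position: [648.1, 104.0, 259.5]
ee_rot: [0.753, -0.658, -0.0, 0.001]
contact_force: [-1.8, -0.7, 3.2]
gripper_width: 21.7
grasp_force: 59.9
```

>>> move_arm --fingers '[0,40,40,40,40,40,40,40]' --travel '[[0,0,0.5],[0,0,0],[0,0,0],[0,0,-10],[0,0,-30],[0,0,-60],[0,0,-60],[0,0,-60]]' --dr '[[0,0,0],[0,0,0],[0,0,0],[0,0,0],[0,0,0],[0,0,0],[0,0,0],[0,0,0]]'

```text
clock: 42.65
position: [648.3, 104.1, 320.1]
ee_rot: [0.753, -0.658, -0.0, -0.001]
contact_force: [-0.7, 0.5, -0.1]
gripper_width: 40.1
grasp_force: 0.0
```

```bash
python3 - <<'E'
from h import *
p,q=go(662.3,0.2,300,np.pi*1.5+.137)
E
```

```text
travel [104.8   0.2  20. ] dr [-1.000e-03  0.000e+00 -1.573e+00]
```

>>> move_arm --fingers '[40,40,40,40,40,40,40,40,40,40]' --travel '[[35,0,0],[70,0,0],[105,0,0],[105,0,0],[105,0,0],[105,0,0],[105,0,0],[105,0,0],[105,0,0],[105,0,0]]' --dr '[[0,0,-0.15],[0,0,-0.3],[0,0,-0.45],[0,0,-0.6],[0,0,-0.75],[0,0,-0.9],[0,0,-1.05],[0,0,-1.2],[0,0,-1.35],[0,0,-1.48]]'

```text
clock: 43.65
position: [662.2, -0.1, 317.3]
ee_rot: [1.0, 0.025, -0.002, 0.0]
contact_force: [-0.6, 0.9, -0.5]
gripper_width: 40.0
grasp_force: 0.0
```

```bash
python3 - <<'E'
from h import *
p,q=go(662.3,0.2,206,np.pi*1.5+.137)
E
```

```text
travel [  0.6  -0.3 111.3] dr [ 0.     0.004 -0.087]
```

>>> move_arm --fingers '[34,34,34,34,34,34,34,34]' --travel '[[0,0,10],[0,0,50],[0,0,80],[0,0,95],[0,0,105],[0,0,110],[0,0,110],[0,0,110]]' --dr '[[0,0,-0.087],[0,0,-0.087],[0,0,-0.087],[0,0,-0.087],[0,0,-0.087],[0,0,-0.087],[0,0,-0.087],[0,0,-0.087]]'

```text
clock: 44.45
position: [662.7, 0.1, 209.9]
ee_rot: [0.998, 0.066, 0.0, 0.0]
contact_force: [-0.5, 1.4, 0.2]
gripper_width: 33.8
grasp_force: 0.0
```

>>> move_arm --fingers '[0,0,0,0]' --travel '[[0,0,0],[0,0,0],[0,0,0],[0,0,0]]' --dr '[[0,0,0],[0,0,0],[0,0,0],[0,0,0]]'

```text
clock: 44.85
position: [662.5, 0.3, 209.9]
ee_rot: [0.998, 0.066, 0.0, -0.0]
contact_force: [-0.5, 1.5, 6.5]
gripper_width: 11.1
grasp_force: 59.7
```

>>> move_arm --fingers '[0,0,0,0,0,0,0,0,0,0]' --travel '[[0,0,0],[0,0,0],[0,0,0],[0,0,0],[0,0,0],[0,0,0],[0,0,0],[0,0,0],[0,0,0],[0,0,0]]' --dr '[[0,0,0.12],[0,0,0.24],[0,0,0.36],[0,0,0.48],[0,0,0.6],[0,0,0.72],[0,0,0.84],[0,0,0.94],[0,0,1.02],[0,0,1.02]]'

```text
clock: 45.85
position: [662.7, 1.0, 209.9]
ee_rot: [0.903, -0.429, 0.0, -0.0]
contact_force: [-1.9, 4.4, 6.1]
gripper_width: 11.0
grasp_force: 60.0
```

```bash
python3 - <<'E'
from h import *
s=arm.read_state();y=R.from_quat(s["ee_rot"]).apply([0,1,0]);print(np.arctan2(y[1],y[0])-(np.pi/2+.137),s["wrist_torque"],s["contact_force"],s["gripper_width"],s["position"])
E
```

```text
-4.165014366241678 [1.16446365 0.49316065 0.50476738] [-1.90414365  4.36230408  6.1168561 ] 10.997187026073515 [662.68946279   0.99306072 209.94198398]
```

>>> move_arm --fingers '[34,34,34,34,34,34,34]' --travel '[[0,0,0],[0,0,0],[0,0,0],[0,0,-30],[0,0,-70],[0,0,-110],[0,0,-110]]' --dr '[[0,0,-0.02],[0,0,-0.02],[0,0,-0.02],[0,0,-0.02],[0,0,-0.02],[0,0,-0.02],[0,0,-0.02]]'

```text
clock: 46.55
position: [664.0, -0.2, 325.6]
ee_rot: [0.907, -0.42, 0.005, -0.003]
contact_force: [0.4, -0.6, 1.4]
gripper_width: 34.0
grasp_force: 0.0
```

```bash
python3 - <<'E'
from h import *
p,q=go(577.5,-333,320,np.pi*1.5-.19)
E
```

```text
travel [197.9 281.2   4.5] dr [-0.006 -0.009 -0.678]
```

>>> move_arm --fingers '[40,40,40,40,40,40,40,40,40,40]' --travel '[[28,40,0],[56,80,0],[85,120,0],[113,160,0],[141,200,0],[169,240,0],[198,281,0],[198,281,0],[198,281,0],[198,281,0]]' --dr '[[0,0,-0.1],[0,0,-0.2],[0,0,-0.3],[0,0,-0.4],[0,0,-0.5],[0,0,-0.6],[0,0,-0.68],[0,0,-0.68],[0,0,-0.68],[0,0,-0.68]]'

```text
clock: 47.55
position: [575.9, -332.1, 318.3]
ee_rot: [0.996, -0.094, -0.001, 0.0]
contact_force: [-0.2, 0.9, -0.5]
gripper_width: 39.7
grasp_force: 0.0
```

```bash
python3 - <<'E'
from h import *
s=arm.get_image("scene");t=arm.get_image("top")
p,q=go(577.5,-333,240,np.pi*1.5-.19)
print(arm.read_state()["position"])
crop(s,295,245,100,75,4,"a.png",10);crop(t,238,160,100,75,4,"b.png",10)
crop(t,100,130,100*4//2,150,2,"c.png",50);crop(s,150,150,200,150,2,"d.png",50)
a,b,c,d=[cv2.imread(f"pics/{k}.png") for k in "abcd"]
cv2.imwrite("pics/chk.png",np.vstack([np.hstack([a,b]),np.hstack([d,c])]))
E
```

```text
travel [ 1.6  1.3 78.7] dr [0.    0.002 0.003]
[ 576.31630493 -331.36710541  318.69268313]
```

View pics/chk.png

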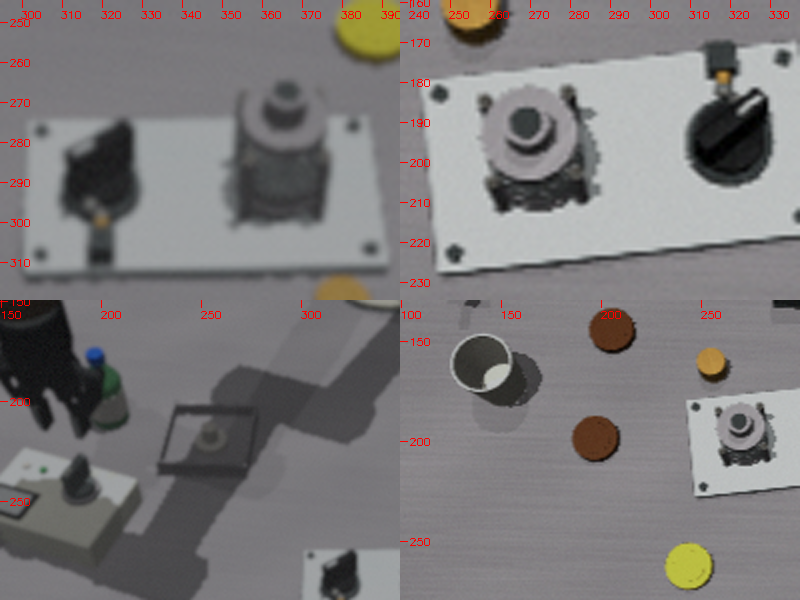

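>>> move_arm --fingers '[38,38,38,38,38,38,38]' --travel '[[1.5,1.3,20],[1.5,1.3,45],[1.5,1.3,65],[1.5,1.3,76],[1.5,1.3,79],[1.5,1.3,79],[1.5,1.3,79]]' --dr '[[0,0,0],[0,0,0],[0,0,0],[0,0,0],[0,0,0],[0,0,0],[0,0,0]]'

```text
clock: 48.35
position: [577.5, -334.1, 241.1]
ee_rot: [0.996, -0.094, 0.0, 0.001]
contact_force: [-0.3, 0.0, 0.5]
gripper_width: 37.7
grasp_force: 0.0
```

>>> move_arm --fingers '[0,0,0,0]' --travel '[[0,0,0],[0,0,0],[0,0,0],[0,0,0]]' --dr '[[0,0,0],[0,0,0],[0,0,0],[0,0,0]]'

```text
clock: 48.75
position: [577.2, -333.8, 241.1]
ee_rot: [0.995, -0.095, 0.0, -0.0]
contact_force: [-0.5, 4.9, 5.6]
gripper_width: 11.1
grasp_force: 59.0
```

```bash
cat > ks.py <<'E'
from h import *
s=arm.read_state();y=R.from_quat(s["ee_rot"]).apply([0,1,0]);print("bar yaw",(np.arctan2(y[1],y[0])%np.pi)-np.pi/2,s["wrist_torque"],s["contact_force"],s["gripper_width"],s["position"])
E
python3 ks.py
```

```text
bar yaw -0.1900556630031569 [ 1.56437358 -0.04018836 -0.73124153] [-0.47056915  4.86728887  5.64377136] 11.05973417898325 [ 577.19741551 -333.77340017  241.07615272]
```

>>> move_arm --fingers '[0,0,0,0,0,0,0,0,0,0]' --travel '[[0,0,0],[0,0,0],[0,0,0],[0,0,0],[0,0,0],[0,0,0],[0,0,0],[0,0,0],[0,0,0],[0,0,0]]' --dr '[[0,0,0.12],[0,0,0.24],[0,0,0.36],[0,0,0.48],[0,0,0.6],[0,0,0.72],[0,0,0.84],[0,0,0.94],[0,0,1.02],[0,0,1.06]]'

```text
clock: 49.75
position: [578.7, -332.0, 241.1]
ee_rot: [0.812, -0.584, 0.001, -0.001]
contact_force: [3.4, 12.5, 5.1]
gripper_width: 11.2
grasp_force: 59.3
```

```bash
python3 ks.py
```

```text
bar yaw -1.2468967222335015 [ 3.36182449 -1.0949375   0.62721452] [ 3.35346751 12.49339312  5.05121155] 11.160125470001338 [ 578.71577772 -331.96727237  241.08557091]
```

>>> move_arm --fingers '[0,0,0,0,0,70,70,70,70,70]' --travel '[[0,0,0],[0,0,0],[0,0,0],[0,0,0],[0,0,0],[0,0,0],[0,0,0],[0,0,0],[0,0,0],[0,0,0]]' --dr '[[0,0,0.01],[0,0,0.01],[0,0,0.01],[0,0,0.01],[0,0,0.01],[0,0,0.01],[0,0,0.01],[0,0,0.01],[0,0,0.01],[0,0,0.01]]'

```text
clock: 50.75
position: [576.6, -334.8, 239.7]
ee_rot: [0.808, -0.589, -0.001, 0.001]
contact_force: [-0.1, -0.1, -0.5]
gripper_width: 69.9
grasp_force: 0.0
```

>>> move_arm --fingers '[70,70,70,70,70,70]' --travel '[[0,0,-30],[0,0,-70],[0,0,-110],[0,0,-150],[0,0,-150],[0,0,-150]]' --dr '[[0,0,0],[0,0,0],[0,0,0],[0,0,0],[0,0,0],[0,0,0]]'

```text
clock: 51.35
position: [576.9, -334.4, 391.1]
ee_rot: [0.808, -0.589, 0.001, 0.0]
contact_force: [-0.3, 0.4, -0.4]
gripper_width: 70.1
grasp_force: 0.0
```

```bash
python3 - <<'E'
from h import *
for n,(x,y,w,h) in dict(scene=(172,222,40,30)).items():
    t=arm.get_image(n);t0=cv2.imread(f"pics/{n}0.png")[:,:,::-1]
    a=np.ascontiguousarray(t0[y:y+h,x:x+w]);m=cv2.matchTemplate(np.ascontiguousarray(t[y-6:y+h+6,x-6:x+w+6]),a,cv2.TM_CCOEFF_NORMED);print(n,cv2.minMaxLoc(m))
t=arm.get_image("top");t0=cv2.imread("pics/top0.png")[:,:,::-1]
for nm,(u,v) in dict(vial=(270,337),ferrule=(202,335),yellow=(244,263),weight=(256,162),wrench=(383,153),br1=(198,199),br2=(206,145),beaker=(142,164)).items():
    w=16;a=np.ascontiguousarray(t0[v-w:v+w+1,u-w:u+w+1]);r=np.ascontiguousarray(t[v-30:v+31,u-30:u+31]);_,s,_,l=cv2.minMaxLoc(cv2.matchTemplate(r,a,cv2.TM_CCOEFF_NORMED));print(nm,round(s,2),l[0]-14,l[1]-14)
E
```

```text
scene (0.002104751765727997, 0.8838481903076172, (12, 12), (6, 6))
vial 1.0 0 0
ferrule 0.99 0 0
yellow 1.0 0 0
weight 1.0 0 0
wrench 0.97 0 0
br1 1.0 0 0
br2 1.0 0 0
beaker 1.0 0 0
```

```bash
python3 -c "
from bench import arm
print(arm.job_done())"
```

```text
the job is handed in; nothing more can be done
None
```

I handed the job in at about 51 s on the robot's clock. The plug is in the steel tray, and the stack (filter body, three carriers, cap) is seated between the posts. The lock knob is turned to its stop, the start key was held there about half a second and has sprung back, and the eight bystanders and look-alikes I compared with the first picture hadn't moved. The reagent bottle was not in that comparison.

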